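Lever a battery pack out of its bay and store it

TASK

Take the pry bar from its rest and lever the notched end of the battery pack up out of the unit's bay, past its spring detents, with the bar rather than with the fingers. Then take the loosened pack out, lay it right way up and without dropping it, fully down in the one of the two cradles whose length fits it, and leave the bar lying level in its rest again. Do not disturb the flux bottle, the screwdriver or the meter.

Things in the scene. Friction and masses are not known exactly. Their poses are not given: they have to be found in the camera images.
- unit: Grey housing fixed to the bench, 96 mm wide, 54 high, x -95.5 to +64.5 mm. Origin: on the bench under the seated pack's centre; x toward the notch end. Bay open upward: 52 mm wide, x -56.5 to +56.5 (upper rear -62.5, so the pack can tip), floor 22 mm up. Spring plungers in the side walls at x +30 hold the pack down (about 15 N to lever it out); past them it stays up by friction.
- unit_notch (a point): Middle of the floor of the pry notch, the edge to lever on; unit coordinates (60.5, 0, 36) mm. The notch is 34 mm wide and cuts through the +x end wall, which is 8 mm thick (x 56.5 to 64.5 mm).
- pack: Black battery pack 110 long (x), 32 high, 50 mm wide, above z 16 mm only 45; about 0.3 kg. Origin: centre of underside; x toward its lip end. Seated: origin 22 mm above the unit's, same axes, top flush with the housing. Under the lip (+x end) a pocket 30 mm wide, x 37 to 55; lip 9 mm thick, its underside 45 mm above the bench. With the lip raised 8 mm or more its sides can be gripped.
- pack_lip (a point): Middle of the top edge of the pack's lip, in pack coordinates (55, 0, 32) mm; 54 mm above the bench when seated.
- bar: Cranked pry bar. Origin: in the handle, on its axis; x toward the blade, z up as it lies in the rest. Rubber handle x -60 to 50 mm, 22 wide (y), 18 high. Steel shank to x 100, 12 wide, 8 high. From (100, 0, -2) a flat blade 34 long, 14 wide, 4 mm thick bends 35 degrees upward. In the rest the origin is 55 mm above the bench and the handle is free on both sides from x -45 to 60.
- bar_tip (a point): Middle of the end of the bar's blade, bar coordinates (127.9, 0, 17.5) mm.
- rest: Aluminium rest for the bar, fixed: two saddles on a 160 x 60 mm plate 8 mm thick. Origin: on the bench below the lying bar's origin, x as the bar's x. Rear saddle x -58 to -46 mm, slot 30 mm wide, floor 46 mm up; front saddle x 64 to 76, slot 20 wide, floor 51 mm up; side posts rise 12 mm above these floors. The bar lies at (0, 0, 55) mm.
- cradle_short: Shorter grey storage cradle fixed to the bench: a trough 116 x 56 mm inside (x, y), floor 10 mm and walls 22 mm above the bench, walls 6 mm thick. Origin: on the bench under its centre; x along its length.
- cradle_long: Longer grey storage cradle, the same but 150 x 56 mm inside. Origin: on the bench under its centre; x along its length.
- flux: White flux bottle, 48 mm across, 105 mm high, standing. Origin: centre of its underside.
- driver: Screwdriver lying on the bench, 170 mm long along its x. Origin: on the bench, about the middle.
- meter: Yellow hand meter lying flat, 130 x 70 x 32 mm, with a knob 38 mm high. Origin: centre of its underside.

How it is judged:
By the outcome, as a careful person would: the job done as asked, in the order asked, and still so for the second after the job is handed in, with the robot touching nothing.
It also fails if it takes over 70 s, if anything falls off the work surface, if the arm or the gripper's body presses on something with over 40 N, if the wrist force passes 120 N, or if a joint passes its speed limit or range.

ROBOT

A 7-joint arm with a two-finger parallel gripper is mounted at the origin on the work surface. World frame = base frame: x ahead of the robot, y to its left, z up, the work surface at z = 0. Lengths are in m, angles in rad, forces in N, time in s.
With the tool pointing down it reaches from about 0.4 to 0.85 m from the base axis. Payload 10.4 kg.
Tool frame: the origin (TCP) lies at the very end of the fingers, on their centre line; the grasp point (between the pads) lies manip.tcp_to_grasp behind it (manip.tcp_to_grasp is the distance from the TCP to the grasp point, in m); z points along the fingers, y is the direction in which the jaws open and shut (so a half turn about z gives the same grasp; the last joint's range is limited). The gripper opens to 87 mm and grips with 3 to 60 N. Pads are 19 mm wide; open, the fingers measure 117 mm over their backs; the gripper's body (75 mm by 190 mm) begins 51 mm behind the grasp point.
Start: joints at [-1.329, 0.332, -0.065, 1.46, 0.022, 1.35, -0.088], TCP at [0.164, 0.603, 0.223] pointing down, gripper open.
Joint ranges: [-2.6, 2.6], [-0.5, 2.12], [-1.47, 1.34], [0.16, 2.42], [-1.27, 4.41], [0.06, 2.06], [-2.6, 2.6]. Speed limits (rad/s): [2.22, 2.22, 2.79, 2.79, 3.14, 3.14, 3.14].

INTERFACE

Orientations are given as a unit quaternion [x, y, z, w].
In Python, from plant import manip, viewer, ticket, spotter gives the robot as it stands. The module is installed in compiled form; this text tells all that it offers.
- The arm moves only by the tool send_rows, never from a script. Its argument "moves" is a list of rows, each an object with "travel": the shift along the tool's x, y, z in cm, a list of three; "twist": the turn about the tool's z in degrees; "fingers": the closure, from -1 (fully open) to 1 (shut). A call has 1 to 10 rows; each row shifts and turns the commanded pose from where the row before left it, along the tool's axes as they then stand; what a row does not reach is not made up. A row lasts 1/10 s, in which the tool goes at most 50 mm and 8.59 degrees, less where a joint would pass 70% of its speed; a pose out of reach is approached as far as the arm can. A call with a gripper value outside its range is refused whole. The fingers move at their own pace and stop on an object; the grip force is fixed at half the most. Time passes only in rows, so rows that do not move let the fingers close. It gives the time, the measured TCP pose, the force and the opening at its end, in the units of the state.
- manip.sense(): the state, without advancing time (a new reading comes with each control period).
- viewer.grab_frame(name): name is "side" or "top"; returns (picture, depth): 480x640x3 uint8, red, green, blue; 480x640 float32, m along the optical axis (not along the pixel's ray), 0 where there is no reading.
- viewer.camera_params(name): a dict with "fx", "fy", "cx", "cy" (pixels), "xyz" and "attitude" of the camera in the world. Camera axes: x right, y down, z forward; pixel columns grow to the right and rows downward; lengths in m; the calibration is good to about 2 mm. A picture is of the moment at which its call begins. camera_params takes no time and is no camera call.
- ticket.job_done(): hands the job in, once; it reports no verdict.
Trained networks look in the newest picture that a camera, given by its name, has taken for a name from the list of things; names that differ only in an ending like _2 or _b are one class to them, and where a whole thing is asked for, a point or a joint stands for the part that bears it (a point fixed in the world has none). Each returns a list of dicts, best first, with "confidence" (0 to 1); they miss things now and then, are a little off and sometimes report something else, mostly with a low value. They report only what shows in the picture. A call takes as long as a camera call.
- spotter.boxes_of(target, camera): "uv" ([column, row] in pixels, amid what is visible of it).
- spotter.pinpoint(target, camera): "uv" ([column, row] in pixels: a listed point, or the origin of a listed thing).
The state is a dict: "t": time; "joint_pos": joint angles; "qd": joint speeds; "joint_torque": joint torques, N m; "tool_pos": TCP position; "tool_rot": TCP orientation; "wrist_force": force on the tool from outside, world axes, zero at the start; "torque": the same for the moment, N m; "gripper_width": opening from 0.0 (shut) to 1.0 (fully open).
Only numpy, scipy, OpenCV 4.12 (cv2) and the standard library are available. Lean on these libraries where they do the work, as an engineer would, in place of code of your own. Each camera call takes 0.05 s, during which the arm holds its last target.

## Working session

There is one attempt and no reset: what is moved stays moved. The work goes in short steps, Python scripts to look and compute and a tool call to move; the robot and the scene stay as the last step left them, time stands still between calls to the robot, and variables do not carry over. Pictures are saved under pics/ and viewed, and the job is handed in when it is done.

Besides the shell and the picture viewer there is one more tool, called after "Request:" as name(argument=value, ...), one argument or row to a line, values as JSON. send_rows: Moves the arm, as the interface text tells. Its arguments: {"type":"object","properties":{"moves":{"type":"array"}},"required":["moves"]}

```bash
mkdir -p pics
python3 - <<'E'
from plant import manip, viewer, ticket, spotter
import cv2
print(manip.sense()); print(manip.tcp_to_grasp)
for c in ("side","top"):
    im,d=viewer.grab_frame(c)
    cv2.imwrite(f"pics/{c}0.png",im[:,:,::-1]); print(c,viewer.camera_params(c))
    import numpy as np; np.save(f"{c}0.npy",d)
    for n in ["unit","unit_notch","pack","pack_lip","bar","bar_tip","rest","cradle_short","cradle_long","flux","driver","meter"]:
        print(n,[(round(r['confidence'],2),[round(float(v)) for v in r['uv']]) for r in spotter.pinpoint(n,c)][:3])
print(manip.sense()['t'])
E
```

```text
{'t': 0.0, 'joint_pos': array([-1.3286073 ,  0.33287281, -0.06470275,  1.46092945,  0.02161215,
        1.34986632, -0.0885084 ]), 'qd': array([ 4.01758310e-04, -3.31237981e-05, -2.57617112e-03, -6.22495544e-04,
        9.12697339e-05, -8.61349288e-04, -9.44364831e-04]), 'joint_torque': array([ 6.19342482e-04, -6.23268914e+01,  2.48723407e-02, -3.89889443e+01,
       -6.13184203e-02,  4.00014070e-02,  1.73604603e-04]), 'tool_pos': array([0.16347589, 0.60285745, 0.22175901]), 'tool_rot': array([ 1.31999313e-01,  9.91249568e-01, -6.87821027e-04, -5.46458212e-05]), 'wrist_force': array([-0.35075352,  0.24576261,  0.1240573 ]), 'torque': array([-0.01332585,  0.05050072, -0.02679278]), 'gripper_width': 0.9967787049147144}
0.0187
side {'fx': 441.3874026602685, 'fy': 441.3874026602685, 'cx': 324.3085728798767, 'cy': 241.20398529468562, 'xyz': array([ 0.35497369, -0.86441737,  0.67750125]), 'attitude': array([ 0.87434468, -0.1108781 ,  0.04767636, -0.47005785])}
unit [(0.93, [287, 264]), (0.68, [404, 259])]
unit_notch [(0.56, [304, 246]), (0.19, [327, 382])]
pack [(0.83, [286, 258])]
pack_li
[... 210 characters left out ...]
(0.34, [285, 265])]
flux [(0.66, [237, 242])]
driver [(0.92, [404, 260])]
meter [(0.74, [343, 214])]
top {'fx': 449.30050967906914, 'fy': 449.30050967906914, 'cx': 322.16309451401634, 'cy': 238.76015840241098, 'xyz': array([0.47202755, 0.00232755, 1.14084855]), 'attitude': array([-0.69796686,  0.7155045 , -0.00715927,  0.02905723])}
unit []
unit_notch [(0.8, [310, 242])]
pack [(0.81, [316, 267]), (0.23, [264, 317])]
pack_lip [(0.76, [308, 244])]
bar [(0.86, [217, 265])]
bar_tip [(0.69, [229, 314])]
rest [(0.81, [222, 264]), (0.33, [341, 150])]
cradle_short [(0.7, [416, 240])]
cradle_long [(0.78, [471, 258])]
flux [(0.73, [264, 315])]
driver [(0.97, [338, 148])]
meter [(0.93, [234, 184])]
1.3
```

View pics/side0.png

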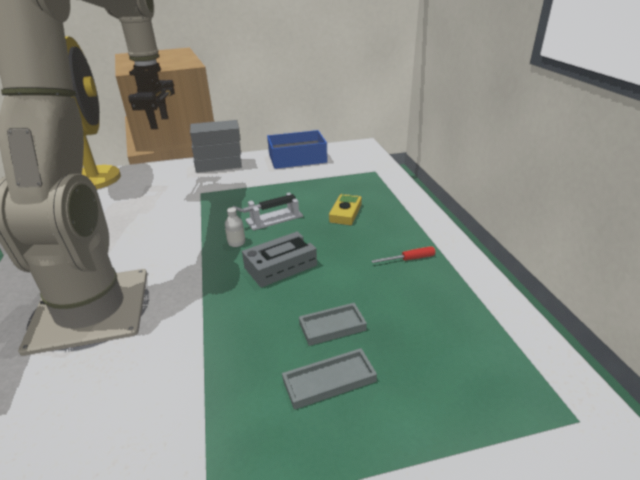

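View pics/top0.png

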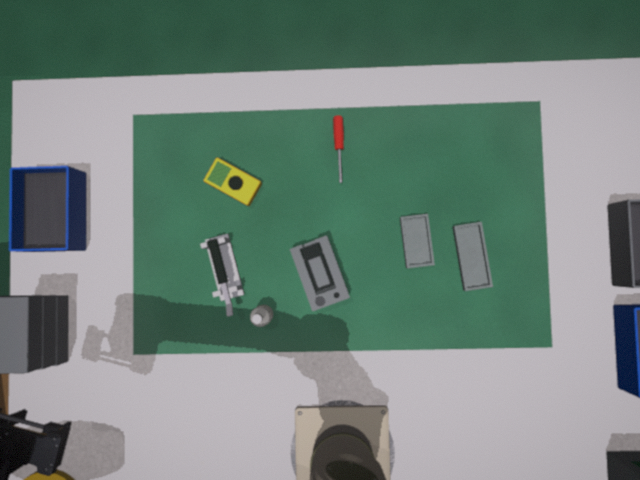

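```bash
cat > h.py <<'E'
import numpy as np, cv2
from scipy.spatial.transform import Rotation as R
from plant import manip, viewer, ticket, spotter
def cam(n):
    p=viewer.camera_params(n); return p,R.from_quat(p['attitude']).as_matrix(),np.array(p['xyz'])
def cloud(d,n):
    p,M,t=cam(n); v,u=np.mgrid[:480,:640]
    P=np.stack([(u-p['cx'])/p['fx']*d,(v-p['cy'])/p['fy']*d,d],-1)
    return P@M.T+t
def ray(uv,n):
    p,M,t=cam(n); r=M@np.array([(uv[0]-p['cx'])/p['fx'],(uv[1]-p['cy'])/p['fy'],1]); return t,r/np.linalg.norm(r)
def atz(uv,n,z):
    t,r=ray(uv,n); return t+r*(z-t[2])/r[2]
def tri(ua,ub,a='side',b='top'):
    t1,r1=ray(ua,a);t2,r2=ray(ub,b)
    s=np.linalg.lstsq(np.stack([r1,-r2],1),t2-t1,rcond=None)[0]
    p,q=t1+r1*s[0],t2+r2*s[1]; return (p+q)/2,np.linalg.norm(p-q)
def proj(P,n):
    p,M,t=cam(n); q=(np.asarray(P)-t)@M; return np.stack([q[...,0]/q[...,2]*p['fx']+p['cx'],q[...,1]/q[...,2]*p['fy']+p['cy']],-1)
def zoom(im,x0,y0,x1,y1,s,name):
    c=cv2.resize(im[y0:y1,x0:x1,::-1],None,fx=s,fy=s,interpolation=cv2.INTER_CUBIC); cv2.imwrite(name,c)
E
python3 - <<'E'
from h import *
np.set_printoptions(precision=4,suppress=True)
top=cv2.imread('pics/top0.png')[:,:,::-1]; side=cv2.imread('pics/side0.png')[:,:,::-1]
zoom(top,180,150,380,330,4,'pics/t0z.png'); zoom(side,210,170,370,300,5,'pics/s0z.png')
zoom(top,380,190,520,310,5,'pics/t0c.png')
for n,a,b in [("notch",(304,246),(310,242)),("pack",(286,258),(316,267)),("lip",(301,243),(308,244)),("bar",(277,202),(217,265)),("tip",(233,205),(229,314)),("rest",(279,219),(222,264)),("cs",(333,328),(416,240)),("cl",(330,383),(471,258)),("flux",(237,242),(264,315)),("meter",(343,214),(234,184))]:
    print(n,*tri(a,b))
for c in('side','top'):
    P=cloud(np.load(c+'0.npy'),c); print(c,'bench z',np.median(P[200:230,450:452 ,2]) if c=='top' else np.median(P[330:400,230:260,2]))
E
```

```text
notch [0.519  0.0664 0.0371] 0.005763981984462569
pack [0.4626 0.0531 0.0184] 0.00550749831679874
lip [0.5131 0.0711 0.0446] 0.007241308114941931
bar [0.4761 0.2922 0.0537] 0.010773783777688613
tip [0.3542 0.2588 0.0802] 0.0009786442504180043
rest [ 0.4781  0.2955 -0.007 ] 0.010319860445862097
cs [ 0.5223 -0.2004 -0.0014] 0.0009975610177663456
cl [ 0.4769 -0.3371 -0.0018] 0.00796854370744114
flux [0.3455 0.1882 0.002 ] 0.007508422469093844
meter [ 0.6771  0.2612 -0.0014] 0.0022005392771925
side bench z 0.0004547873915227152
top bench z 0.001377296402554018
```

View pics/t0z.png

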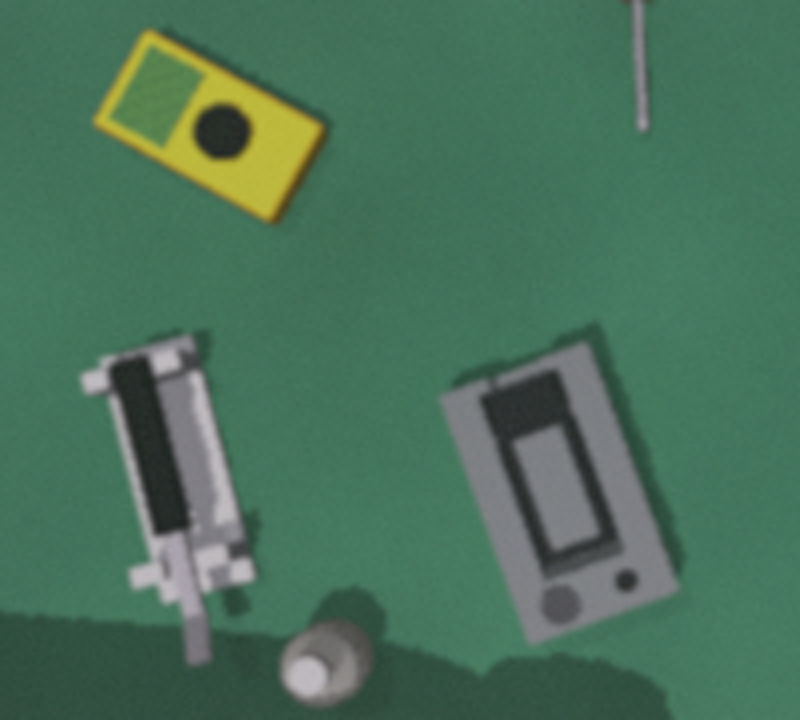

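View pics/s0z.png

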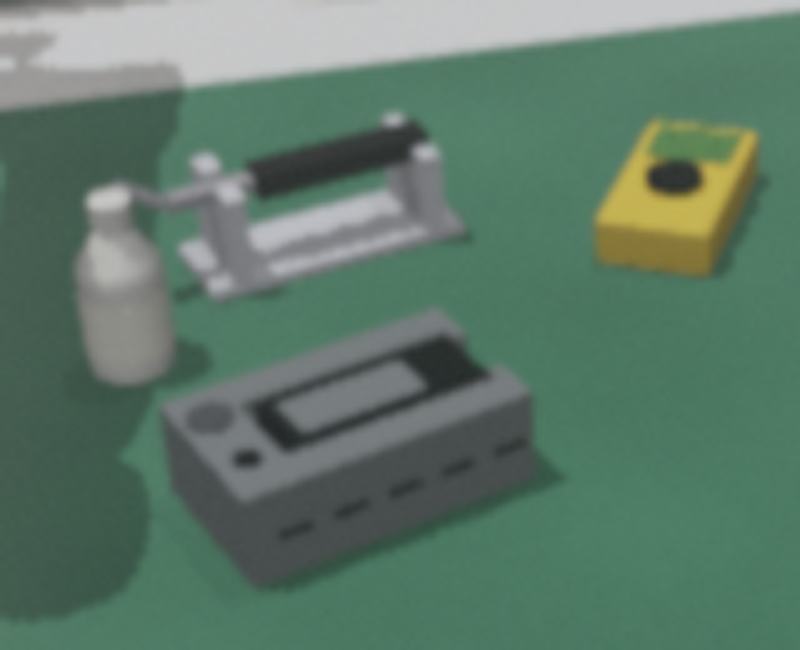

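View pics/t0c.png

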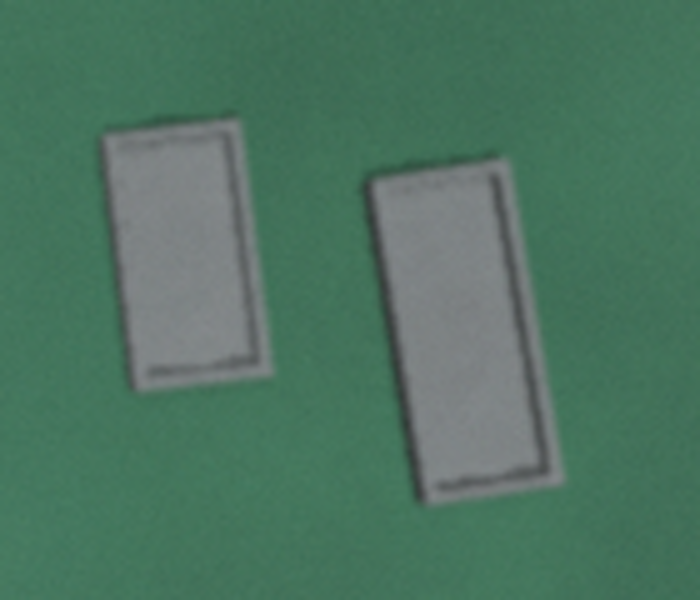

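Run:
```python
from h import *
np.set_printoptions(precision=4,suppress=True)
def px(z,o,s): return ((z[0]+.5)/s-.5+o[0],(z[1]+.5)/s-.5+o[1])
def rect(cs,o,s,z,cam='top'):
    P=np.array([atz(px(c,o,s),cam,z) for c in cs]); c=P.mean(0)
    d=[(P[i]-P[(i+1)%4]) for i in range(4)]
    print('centre',c,'sides',[np.linalg.norm(x) for x in d],'yaw',[np.degrees(np.arctan2(x[1],x[0])) for x in d]);return P
print('unit');rect([(440,396),(588,342),(680,588),(530,643)],(180,150),4,.054)
print('cs');rect([(103,132),(240,118),(272,376),(134,391)],(380,190),5,.022)
print('cl');rect([(367,180),(508,160),(563,484),(423,502)],(380,190),5,.022)
# side: unit top corners
print('unit side');rect([(162,408),(438,312),(535,388),(240,502)],(210,170),5,.054,'side')
# bar points
for nm,a,z in [('tail',(130,362),.064),('hfront',(170,532),.064),('tip',(199,662),.0745)]: print(nm,atz(px(a,(180,150),4),'top',z))
for nm,a,z in [('tail s',(418,128),.064),('hfront s',(258,168),.064),]: print(nm,atz(px(a,(210,170),5),'side',z))
P=cloud(np.load('top0.npy'),'top')
m=(P[...,2]>.056)&(P[...,2]<.09)&(P[...,0]>.33)&(P[...,0]<.6)&(P[...,1]>.22)&(P[...,1]<.35)
Q=P[m];print(len(Q))
img=cv2.imread('pics/top0.png'); dark=m&(img.sum(2)<160); Q=P[dark]; c=Q.mean(0);w=np.linalg.svd(Q[:,:2]-c[:2])[2][0]
print('handle',c,w,np.degrees(np.arctan2(w[1],w[0])),len(Q)); pr=(Q[:,:2]-c[:2])@w; print(pr.min(),pr.max())
P=cloud(np.load('side0.npy'),'side'); img=cv2.imread('pics/side0.png')
m=(P[...,2]>.05)&(P[...,2]<.09)&(P[...,0]>.33)&(P[...,0]<.6)&(P[...,1]>.22)&(P[...,1]<.35)&(img.sum(2)<160)
Q=P[m];c=Q.mean(0);w=np.linalg.svd(Q[:,:2]-c[:2])[2][0];print('handle s',c,w,Q[:,2].max(),len(Q)); pr=(Q[:,:2]-c[:2])@w; print(pr.min(),pr.max())
```

```text
unit
centre [0.4467 0.0439 0.054 ] sides [np.float64(0.09554985286843089), np.float64(0.15808619877489682), np.float64(0.09607115780862548), np.float64(0.1584058543333097)] yaw [np.float64(108.59995108716282), np.float64(19.062303636358187), np.float64(-71.20741263625779), np.float64(-161.1269941959602)]
cs
centre [ 0.5198 -0.1987  0.022 ] sides [np.float64(0.06810446933637584), np.float64(0.12871222297417237), np.float64(0.06822338345460267), np.float64(0.12935851561705775)] yaw [np.float64(94.32305199726358), np.float64(4.945302288371505), np.float64(-85.13312678783699), np.float64(-175.10911804188063)]
cl
centre [ 0.4784 -0.3334  0.022 ] sides [np.float64(0.06992852374602791), np.float64(0.16125039252368523), np.float64(0.06873731279987828), np.float64(0.16060921573367745)] yaw [np.float64(96.63003006996821), np.float64(7.129563473813316), np.float64(-83.91686639929571), np.float64(-172.44233813234948)]
unit side
centre [0.4486 0.0436 0.054 ] sides [np.float64(0.15758179688429733), np.float64(0.08951757224000241), np.float64(0.1636183597679984), np.float64(0.09209020066037256)] yaw [np.float64(-161.34845051956202), np.float64(111.94436735339602), np.float64(19.60278165187745), np.float64(-71.89113101217485)]
tail [0.5312 0.3014 0.064 ]
hfront [0.4282 0.2783 0.064 ]
tip [0.3514 0.2593 0.0745]
tail s [0.5326 0.3009 0.064 ]
hfront s [0.4339 0.2777 0.064 ]
760
handle [0.482  0.2892 0.064 ] [-0.9691 -0.2466] -165.72203156560658 361
-0.05092541928721129 0.053597914609887
handle s [0.4764 0.2784 0.0579] [-0.9719 -0.2353] 0.06461103585023065 98
-0.04457810578047109 0.04278486441100454
```

Request:
send_rows(
  moves=[
    {"travel": [0, 0, 0], "twist": -7.2, "fingers": -1},
    {"travel": [0, 0, 0], "twist": -7.2, "fingers": -1},
    {"travel": [0, 0, 0], "twist": -7.2, "fingers": -1},
    {"travel": [0, 0, 0], "twist": -7.2, "fingers": -1},
  ],
)

```text
t: 1.7
tool_pos: [0.1635, 0.6032, 0.2226]
tool_rot: [-0.121, 0.993, 0.0, 0.0]
wrist_force: [-0.1, 0.6, -0.1]
gripper_width: 1.001
```

Request:
send_rows(
  moves=[
    {"travel": [-2.5, -3.8, 0], "twist": 0, "fingers": -1},
    {"travel": [-2.5, -3.8, 0], "twist": 0, "fingers": -1},
    {"travel": [-2.5, -3.8, 0], "twist": 0, "fingers": -1},
    {"travel": [-2.5, -3.8, 0], "twist": 0, "fingers": -1},
    {"travel": [-2.5, -3.8, 0], "twist": 0, "fingers": -1},
    {"travel": [-2.5, -3.8, 0], "twist": 0, "fingers": -1},
    {"travel": [-2.5, -3.8, 0], "twist": 0, "fingers": -1},
    {"travel": [-2.5, -3.8, 0], "twist": 0, "fingers": -1},
    {"travel": [-2.5, -3.8, 0], "twist": 0, "fingers": -1},
    {"travel": [-2.5, -3.8, 0], "twist": 0, "fingers": -1},
  ],
)

```text
t: 2.7
tool_pos: [0.4973, 0.2915, 0.2229]
tool_rot: [-0.119, 0.993, 0.0, 0.0]
wrist_force: [0.8, 0.6, -0.0]
gripper_width: 1.005
```

```bash
cat >> h.py <<'E'
def st():
    s=manip.sense(); M=R.from_quat(s['tool_rot']).as_matrix()
    print('t %.2f'%s['t'],'pos',np.round(s['tool_pos'],4),'yaw x %.1f'%np.degrees(np.arctan2(M[1,0],M[0,0])),'down',np.round(M[:,2],3),'F',np.round(s['wrist_force'],1),'T',np.round(s['torque'],2),'w %.3f'%s['gripper_width'],'j7 %.2f'%s['joint_pos'][6]); return s,M
def to(target,yaw=None):
    s,M=st(); th=np.degrees(np.arctan2(M[1,0],M[0,0]))
    tw=0
    if yaw is not None: tw=-((yaw-th+180)%360-180)
    a=np.radians(th-tw); X=np.array([np.cos(a),np.sin(a),0]);Y=np.array([X[1],-X[0],0])
    d=np.asarray(target)-s['tool_pos']
    print('twist %.2f deg then travel cm [%.2f %.2f %.2f]'%(tw,100*d@X,100*d@Y,-100*d[2]))
def snap(n,name,box=None,s=1):
    im,d=viewer.grab_frame(n); x0,y0,x1,y1=box or (0,0,640,480); zoom(im,x0,y0,x1,y1,s,'pics/'+name); np.save('d_'+n+'.npy',d); return im,d
E
python3 - <<'E'
from h import *
to([.4949,.2934,.036],193.5)
E
```

```text
t 2.70 pos [0.4973 0.2915 0.2229] yaw x -166.4 down [ 0.001  0.001 -1.   ] F [ 0.8  0.6 -0. ] T [ 0.05 -0.03  0.03] w 1.005 j7 1.23
twist 0.14 deg then travel cm [0.18 0.24 18.69]
```

Request:
send_rows(
  moves=[
    {"travel": [0.2, 0.2, 3.5], "twist": 0, "fingers": -1},
    {"travel": [0, 0, 3.5], "twist": 0, "fingers": -1},
    {"travel": [0, 0, 3.5], "twist": 0, "fingers": -1},
    {"travel": [0, 0, 3], "twist": 0, "fingers": -1},
    {"travel": [0, 0, 3], "twist": 0, "fingers": -1},
    {"travel": [0, 0, 2.2], "twist": 0, "fingers": -1},
    {"travel": [0, 0, 0], "twist": 0, "fingers": -1},
  ],
)

```text
t: 3.4
tool_pos: [0.4918, 0.2931, 0.0326]
tool_rot: [-0.119, 0.993, -0.001, -0.002]
wrist_force: [0.2, -1.2, 0.3]
gripper_width: 0.999
```

Run:
```python
from h import *
to([.4949,.2934,.036],193.5)
snap('top','t1.png',(160,180,320,330),5);snap('side','s1.png',(200,140,360,260),5)
```

```text
t 3.40 pos [0.4918 0.2931 0.0326] yaw x -166.4 down [-0.004 -0.003 -1.   ] F [ 0.2 -1.2  0.3] T [0.04 0.05 0.01] w 0.999 j7 1.24
twist 0.13 deg then travel cm [-0.31 -0.05 -0.34]
```

View pics/s1.png

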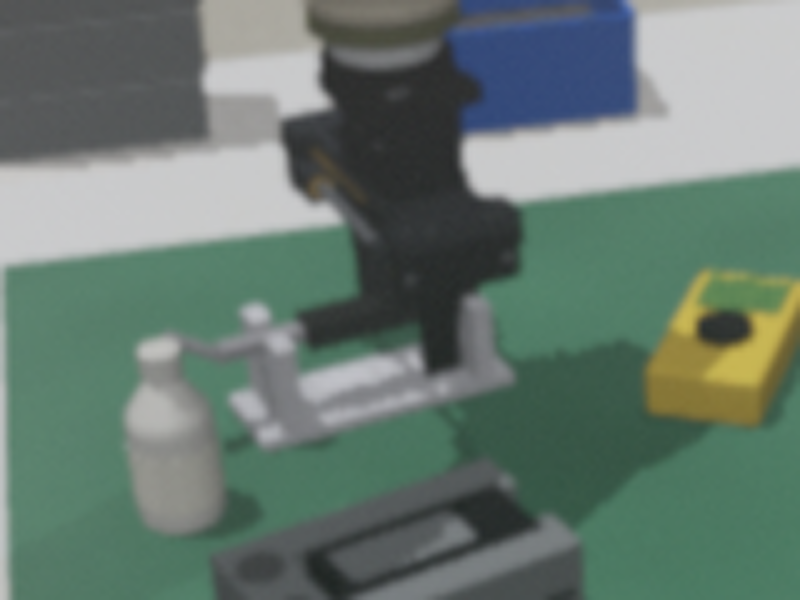

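View pics/t1.png

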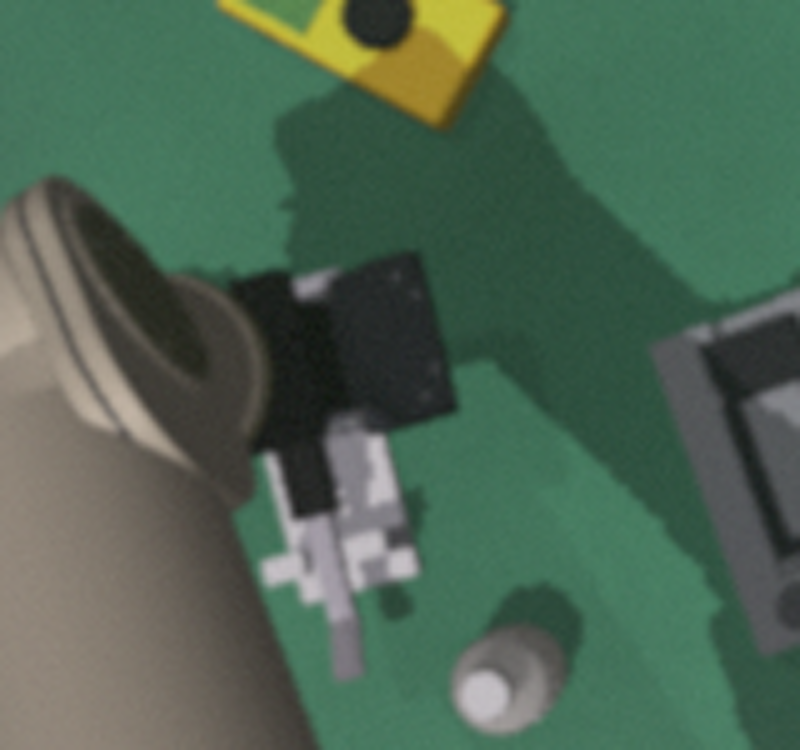

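Request:
send_rows(
  moves=[
    {"travel": [-0.3, 0, -0.3], "twist": 0, "fingers": -1},
    {"travel": [0, 0, 0], "twist": 0, "fingers": 1},
    {"travel": [0, 0, 0], "twist": 0, "fingers": 1},
    {"travel": [0, 0, 0], "twist": 0, "fingers": 1},
    {"travel": [0, 0, 0], "twist": 0, "fingers": 1},
    {"travel": [0, 0, 0], "twist": 0, "fingers": 1},
    {"travel": [0, 0, 0], "twist": 0, "fingers": 1},
    {"travel": [0, 0, 0], "twist": 0, "fingers": 1},
  ],
)

```text
t: 4.3
tool_pos: [0.4965, 0.295, 0.0385]
tool_rot: [-0.119, 0.993, 0.0, -0.0]
wrist_force: [-0.6, -0.8, -0.9]
gripper_width: 0.449
```

Run:
```python
from h import *
st()
```

```text
t 4.30 pos [0.4965 0.295  0.0385] yaw x -166.4 down [-0.  0. -1.] F [-0.6 -0.8 -0.9] T [ 0.01  0.   -0.  ] w 0.449 j7 1.24
```

Request:
send_rows(
  moves=[
    {"travel": [0, 0, 0.2], "twist": 0, "fingers": 1},
    {"travel": [0, 0, 0], "twist": 0, "fingers": 1},
    {"travel": [0, 0, 0], "twist": 0, "fingers": 1},
    {"travel": [0, 0, 0], "twist": 0, "fingers": 1},
    {"travel": [0, 0, 0], "twist": 0, "fingers": 1},
    {"travel": [0, 0, 0], "twist": 0, "fingers": 1},
  ],
)

```text
t: 4.9
tool_pos: [0.4965, 0.295, 0.0365]
tool_rot: [-0.119, 0.993, -0.0, -0.0]
wrist_force: [-0.2, -0.3, -2.2]
gripper_width: 0.25
```

Run:
```python
from h import *
st()
```

```text
t 4.90 pos [0.4965 0.295  0.0365] yaw x -166.4 down [-0. -0. -1.] F [-0.2 -0.3 -2.2] T [ 0.08 -0.07 -0.  ] w 0.250 j7 1.24
```

Request:
send_rows(
  moves=[
    {"travel": [0, 0, -1], "twist": 0, "fingers": 1},
    {"travel": [0, 0, -2], "twist": 0, "fingers": 1},
    {"travel": [0, 0, -3], "twist": 0, "fingers": 1},
    {"travel": [0, 0, -3], "twist": 0, "fingers": 1},
    {"travel": [0, 0, -2], "twist": 0, "fingers": 1},
    {"travel": [0, 0, -1], "twist": 0, "fingers": 1},
    {"travel": [0, 0, 0], "twist": 0, "fingers": 1},
    {"travel": [0, 0, 0], "twist": 0, "fingers": 1},
  ],
)

```text
t: 5.7
tool_pos: [0.4962, 0.2948, 0.1557]
tool_rot: [-0.119, 0.993, -0.0, -0.0]
wrist_force: [-0.5, -1.2, -3.0]
gripper_width: 0.251
```

Run:
```python
from h import *
st()
snap('side','s2.png',(200,120,360,260),5)
```

```text
t 5.70 pos [0.4962 0.2948 0.1557] yaw x -166.4 down [-0.001 -0.001 -1.   ] F [-0.5 -1.2 -3. ] T [ 0.02 -0.03 -0.02] w 0.251 j7 1.23
```

View pics/s2.png

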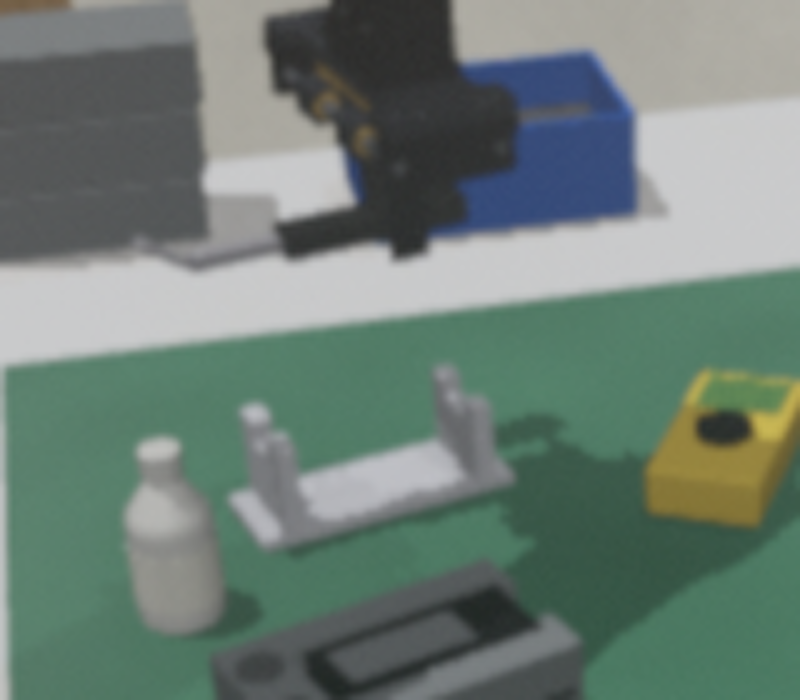

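Request:
send_rows(
  moves=[
    {"travel": [0, 0, 0], "twist": 8.3, "fingers": 1},
    {"travel": [0, 0, 0], "twist": 8.3, "fingers": 1},
    {"travel": [0, 0, 0], "twist": 8.3, "fingers": 1},
    {"travel": [0, 0, 0], "twist": 8.3, "fingers": 1},
    {"travel": [0, 0, 0], "twist": 8.3, "fingers": 1},
    {"travel": [0, 0, 0], "twist": 8.3, "fingers": 1},
    {"travel": [0, 0, 0], "twist": 8.3, "fingers": 1},
    {"travel": [0, 0, 0], "twist": 8.3, "fingers": 1},
    {"travel": [0, 0, 0], "twist": 8.3, "fingers": 1},
    {"travel": [0, 0, 0], "twist": 8.3, "fingers": 1},
  ],
)

```text
t: 6.75
tool_pos: [0.4959, 0.2945, 0.1551]
tool_rot: [0.572, 0.821, -0.001, -0.0]
wrist_force: [-0.5, -0.6, -2.2]
gripper_width: 0.255
```

Request:
send_rows(
  moves=[
    {"travel": [0, 0, 0], "twist": 8.3, "fingers": 1},
    {"travel": [0, 0, 0], "twist": 8.3, "fingers": 1},
    {"travel": [0, 0, 0], "twist": 8.3, "fingers": 1},
    {"travel": [0, 0, 0], "twist": 8.3, "fingers": 1},
    {"travel": [0, 0, 0], "twist": 8.3, "fingers": 1},
    {"travel": [0, 0, 0], "twist": 8.3, "fingers": 1},
    {"travel": [0, 0, 0], "twist": 8.3, "fingers": 1},
    {"travel": [0, 0, 0], "twist": 8.3, "fingers": 1},
    {"travel": [0, 0, 0], "twist": 8.3, "fingers": 1},
    {"travel": [0, 0, 0], "twist": 8.3, "fingers": 1},
  ],
)

```text
t: 7.75
tool_pos: [0.4959, 0.2946, 0.1551]
tool_rot: [0.972, 0.236, -0.001, 0.001]
wrist_force: [-0.6, 0.0, -2.5]
gripper_width: 0.252
```

Run:
```python
from h import *
to([.5594,.0433,.08],18.9)
```

```text
t 7.75 pos [0.4959 0.2946 0.1551] yaw x 27.3 down [-0.002 -0.002 -1.   ] F [-0.6  0.  -2.5] T [-0.04  0.2  -0.  ] w 0.252 j7 -1.58
twist 8.39 deg then travel cm [-2.13 25.83 7.51]
```

Request:
send_rows(
  moves=[
    {"travel": [0, 0, 0], "twist": 8.4, "fingers": 1},
    {"travel": [-0.3, 3.2, 0], "twist": 0, "fingers": 1},
    {"travel": [-0.3, 3.7, 0], "twist": 0, "fingers": 1},
    {"travel": [-0.3, 3.7, 0], "twist": 0, "fingers": 1},
    {"travel": [-0.3, 3.7, 0], "twist": 0, "fingers": 1},
    {"travel": [-0.3, 3.7, 0], "twist": 0, "fingers": 1},
    {"travel": [-0.3, 3.7, 0.8], "twist": 0, "fingers": 1},
    {"travel": [-0.3, 2.7, 1.8], "twist": 0, "fingers": 1},
    {"travel": [0, 1.4, 2], "twist": 0, "fingers": 1},
    {"travel": [0, 0, 1], "twist": 0, "fingers": 1},
  ],
)

```text
t: 8.75
tool_pos: [0.5605, 0.0415, 0.098]
tool_rot: [0.986, 0.165, -0.002, 0.001]
wrist_force: [-1.6, 1.0, -2.8]
gripper_width: 0.251
```

Run:
```python
from h import *
to([.5594,.0433,.029],18.9)
for c,b in (('side',(230,170,400,300)),('top',(260,140,400,290))):
    snap(c,c+'3.png',b,5 if c=='top' else 4.5)
    for n in ('bar','bar_tip'): print(c,n,[(round(r['confidence'],2),r['uv']) for r in spotter.pinpoint(n,c)][:2])
```

```text
t 8.75 pos [0.5605 0.0415 0.098 ] yaw x 19.0 down [-0.003 -0.002 -1.   ] F [-1.6  1.  -2.8] T [-0.09  0.21  0.06] w 0.251 j7 -1.20
twist 0.11 deg then travel cm [-0.05 -0.20 6.90]
side bar []
side bar_tip [(0.6, [368.4, 198.1]), (0.53, [339.2, 213.3])]
top bar []
top bar_tip [(0.5, [294.5, 162.7])]
```

View pics/side3.png

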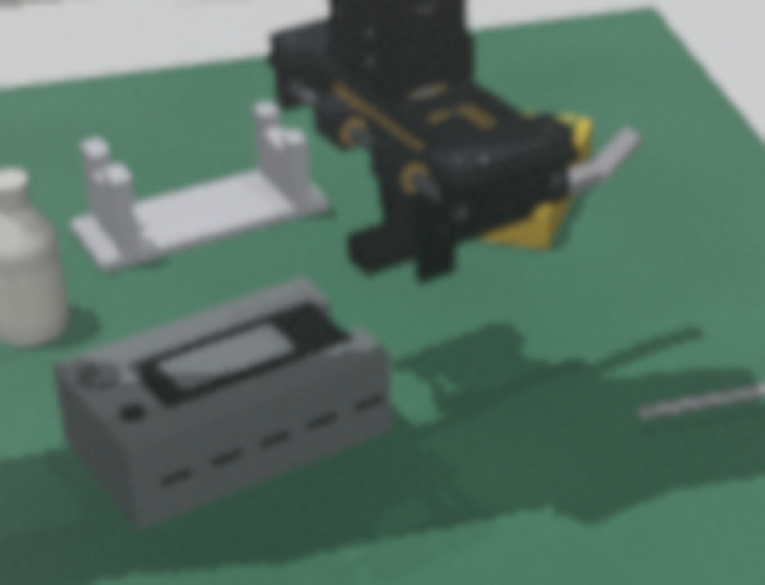

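View pics/top3.png

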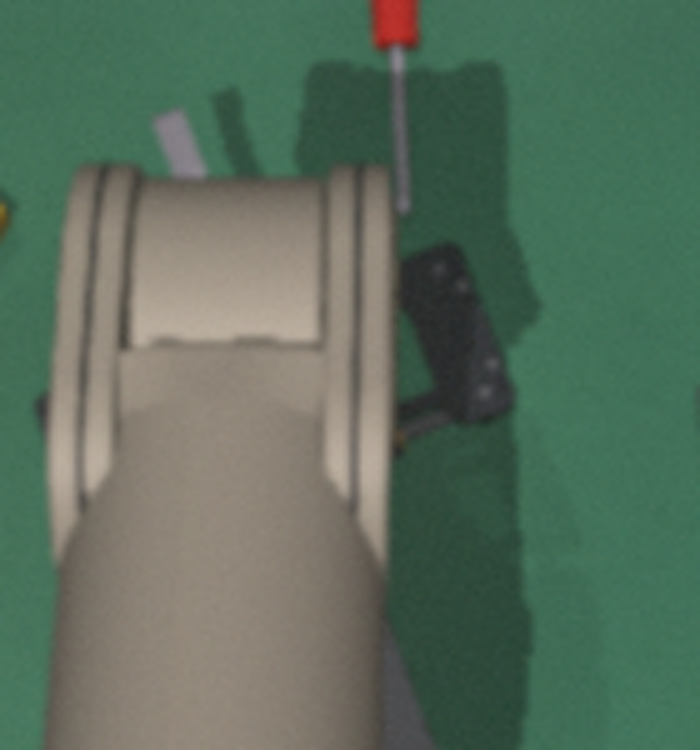

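Request:
send_rows(
  moves=[
    {"travel": [0, -0.2, 1.5], "twist": 0, "fingers": 1},
    {"travel": [0, 0, 1.5], "twist": 0, "fingers": 1},
    {"travel": [0, 0, 1.3], "twist": 0, "fingers": 1},
    {"travel": [0, 0, 0.6], "twist": 0, "fingers": 1},
    {"travel": [0, 0, 0.4], "twist": 0, "fingers": 1},
    {"travel": [0, 0, 0.4], "twist": 0, "fingers": 1},
    {"travel": [0, 0, 0.4], "twist": 0, "fingers": 1},
  ],
)

```text
t: 9.75
tool_pos: [0.5619, 0.0464, 0.0401]
tool_rot: [0.986, 0.167, 0.001, -0.0]
wrist_force: [1.4, 0.6, 4.2]
gripper_width: 0.248
```

Run:
```python
from h import *
to([.5594,.0433,.029],18.9)
snap('side','side4.png',(230,170,400,300),4.5)
```

```text
t 9.75 pos [0.5619 0.0464 0.0401] yaw x 19.2 down [ 0.002  0.    -1.   ] F [1.4 0.6 4.2] T [-0.14  0.28 -0.04] w 0.248 j7 -1.16
twist 0.32 deg then travel cm [-0.34 0.21 1.11]
```

View pics/side4.png

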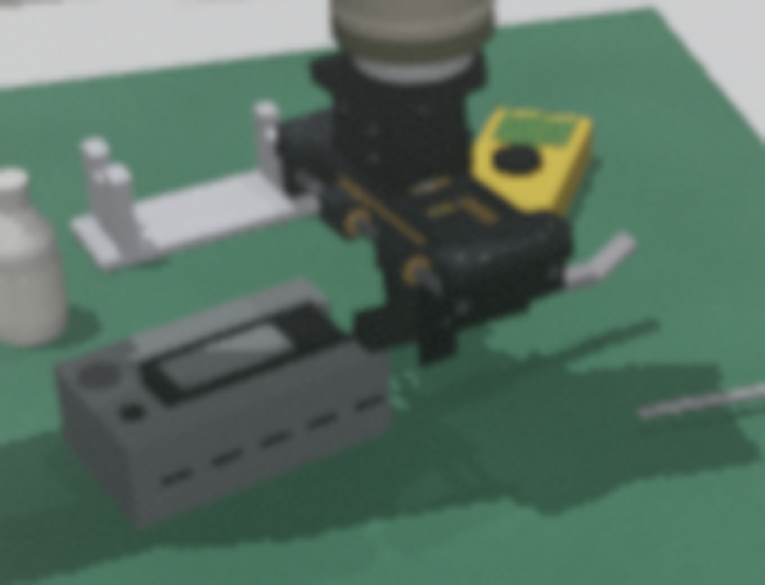

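Request:
send_rows(
  moves=[
    {"travel": [-0.3, 0.1, 0.3], "twist": 0, "fingers": 1},
    {"travel": [-0.3, 0.1, 0.3], "twist": 0, "fingers": 1},
    {"travel": [0, 0, 0.3], "twist": 0, "fingers": 1},
    {"travel": [0, 0, 0.3], "twist": 0, "fingers": 1},
    {"travel": [0, 0, 0.2], "twist": 0, "fingers": 1},
    {"travel": [0, 0, 0], "twist": 0, "fingers": 1},
  ],
)

```text
t: 10.4
tool_pos: [0.5588, 0.0428, 0.029]
tool_rot: [0.986, 0.167, 0.003, -0.001]
wrist_force: [-4.4, 0.8, 34.4]
gripper_width: 0.25
```

Run:
```python
from h import *
to([.5594,.0433,.029],18.9)
snap('side','side5.png',(230,170,400,300),4.5)
```

```text
t 10.40 pos [0.5588 0.0428 0.029 ] yaw x 19.2 down [ 0.005  0.002 -1.   ] F [-4.4  0.8 34.4] T [ 0.19  1.07 -0.  ] w 0.250 j7 -1.14
twist 0.31 deg then travel cm [0.07 -0.02 -0.00]
```

View pics/side5.png

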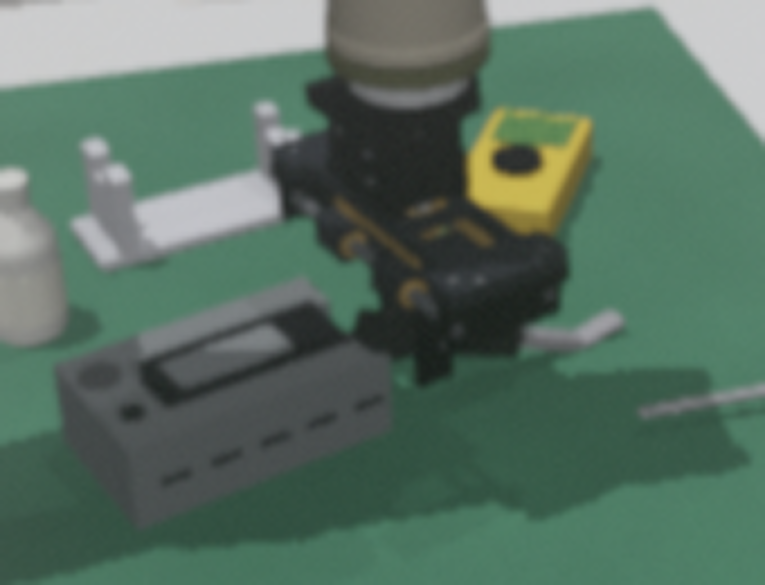

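```bash
cat >> h.py <<'E'
def barpt(p,tcp,yaw,th,gx=-22.,gz=0.):
    # p bar mm (x,z); th deg nose-down
    y=np.radians(yaw);t=np.radians(th);a,b=p[0]-gx,p[1]-gz
    h=a*np.cos(t)+b*np.sin(t); z=-a*np.sin(t)+b*np.cos(t)
    return np.array([tcp[0]+h/1e3*np.cos(y),tcp[1]+h/1e3*np.sin(y),tcp[2]+.0187+z/1e3])
E
python3 - <<'E'
from h import *
s,M=st()
for th in (0,5,10,15,20,25):
    print(th,proj(barpt((127.9,17.5),s['tool_pos'],19.2,th),'side').round(1),proj(barpt((102,0),s['tool_pos'],19.2,th),'side').round(1),barpt((127.9,17.5),s['tool_pos'],19.2,th)[2].round(4), barpt((-60,-9),s['tool_pos'],19.2,th).round(4))
E
```

```text
t 10.45 pos [0.5588 0.0428 0.029 ] yaw x 19.2 down [ 0.005  0.002 -1.   ] F [-4.6  2.  33.4] T [0.19 1.08 0.04] w 0.249 j7 -1.14
0 [369.1 221.8] [361.2 230.3] 0.0652 [0.5229 0.0303 0.0387]
5 [369.2 225.8] [360.9 233.7] 0.052 [0.5223 0.0301 0.042 ]
10 [369. 230.] [360.4 237.2] 0.0389 [0.5219 0.03   0.0454]
15 [368.4 234.2] [359.6 240.8] 0.0258 [0.5219 0.03   0.0488]
20 [367.5 238.5] [358.6 244.3] 0.0129 [0.5221 0.0301 0.0522]
25 [366.3 242.7] [357.3 247.8] 0.0002 [0.5226 0.0302 0.0556]
```

Request:
send_rows(
  moves=[
    {"travel": [0, 0, -0.5], "twist": 0, "fingers": 1},
    {"travel": [0, 0, -2], "twist": 0, "fingers": 1},
    {"travel": [0, 0, -3], "twist": 0, "fingers": 1},
    {"travel": [0, 0, -3], "twist": 0, "fingers": 1},
    {"travel": [0, 0, -2], "twist": 0, "fingers": 1},
    {"travel": [0, 0, -0.5], "twist": 0, "fingers": 1},
  ],
)

```text
t: 11.05
tool_pos: [0.5563, 0.0423, 0.1369]
tool_rot: [0.986, 0.167, 0.001, -0.0]
wrist_force: [-0.0, -0.0, -2.1]
gripper_width: 0.251
```

Request:
send_rows(
  moves=[
    {"travel": [0, 0, 0], "twist": -8.5, "fingers": 1},
    {"travel": [0, 0, 0], "twist": -8.5, "fingers": 1},
    {"travel": [0, 0, 0], "twist": -8.5, "fingers": 1},
    {"travel": [0, 0, 0], "twist": -8.5, "fingers": 1},
    {"travel": [0, 0, 0], "twist": -8.5, "fingers": 1},
    {"travel": [0, 0, 0], "twist": -8.5, "fingers": 1},
    {"travel": [0, 0, 0], "twist": -8.5, "fingers": 1},
    {"travel": [0, 0, 0], "twist": -8.5, "fingers": 1},
    {"travel": [0, 0, 0], "twist": -8.5, "fingers": 1},
    {"travel": [0, 0, 0], "twist": -8.5, "fingers": 1},
  ],
)

```text
t: 12.05
tool_pos: [0.5547, 0.0423, 0.1336]
tool_rot: [0.612, 0.791, -0.001, -0.001]
wrist_force: [-0.1, -0.3, -1.7]
gripper_width: 0.246
```

Request:
send_rows(
  moves=[
    {"travel": [0, 0, 0], "twist": -8.5, "fingers": 1},
    {"travel": [0, 0, 0], "twist": -8.5, "fingers": 1},
    {"travel": [0, 0, 0], "twist": -8.5, "fingers": 1},
    {"travel": [0, 0, 0], "twist": -8.5, "fingers": 1},
    {"travel": [0, 0, 0], "twist": -8.5, "fingers": 1},
    {"travel": [0, 0, 0], "twist": -8.5, "fingers": 1},
    {"travel": [0, 0, 0], "twist": -8.5, "fingers": 1},
    {"travel": [0, 0, 0], "twist": -8.5, "fingers": 1},
    {"travel": [0, 0, 0], "twist": -8.5, "fingers": 1},
    {"travel": [0, 0, 0], "twist": -8.5, "fingers": 1},
  ],
)

```text
t: 13.05
tool_pos: [0.5547, 0.0424, 0.1336]
tool_rot: [-0.084, 0.997, -0.0, -0.002]
wrist_force: [-0.6, -0.0, -2.4]
gripper_width: 0.248
```

Run:
```python
from h import *
np.set_printoptions(precision=4,suppress=True)
to([.6704,.1204,.071],198.9)
def px(z,o,s): return ((z[0]+.5)/s-.5+o[0],(z[1]+.5)/s-.5+o[1])
U=np.array([np.cos(np.radians(18.9)),np.sin(np.radians(18.9))]);O=np.array([.4617,.0489])
for c in [(95,122),(150,30),(327,128),(275,222)]:
    p=atz(px(c,(180,150),4),'top',.032); d=p[:2]-O; print('meter',p,'unit xy',d@U,d@[-U[1],U[0]])
p=atz(px((643,130),(180,150),4),'top',.005);d=p[:2]-O;print('driver tip',p,d@U,d@[-U[1],U[0]])
snap('side','side6.png',(230,150,400,290),4)
```

```text
t 13.05 pos [0.5547 0.0424 0.1336] yaw x -170.4 down [-0.003 -0.    -1.   ] F [-0.6 -0.  -2.4] T [ 0.06 -0.03  0.05] w 0.248 j7 1.64
twist -9.32 deg then travel cm [-13.47 3.64 6.26]
meter [0.6843 0.3307 0.032 ] unit xy 0.3018586320467127 0.19449021221570573
meter [0.7415 0.2952 0.032 ] unit xy 0.34453763763217304 0.14238019921354683
meter [0.6762 0.1845 0.032 ] unit xy 0.24681973014846248 0.05884637585184998
meter [0.618  0.2181 0.032 ] unit xy 0.20271675004504572 0.10944635762866943
driver tip [ 0.6738 -0.013   0.005 ] 0.1806523920657143 -0.12728908783128237
```

View pics/side6.png

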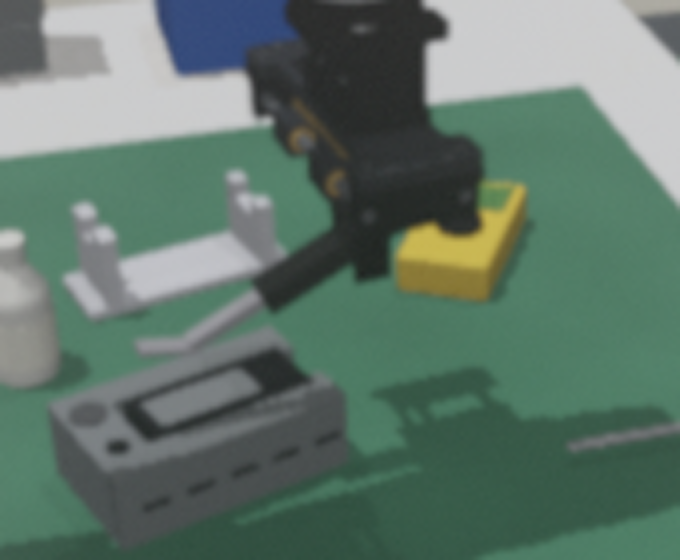

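Run:
```python
from h import *
s,M=st()
for th in (16,18,20,22,24,26):
    print(th,proj(barpt((127.9,17.5),s['tool_pos'],-170.4,th),'side').round(1),proj(barpt((102,0),s['tool_pos'],-170.4,th),'side').round(1),proj(barpt((50,0),s['tool_pos'],-170.4,th),'side').round(1))
```

```text
t 13.10 pos [0.5548 0.0423 0.1337] yaw x -169.9 down [-0.003 -0.001 -1.   ] F [-0.1  0.2 -2.2] T [ 0.05 -0.05 -0.02] w 0.248 j7 1.65
16 [261.1 232.3] [273.6 232.9] [293.1 223. ]
18 [261.7 234.1] [274.2 234.2] [293.4 223.8]
20 [262.3 235.8] [274.9 235.5] [293.8 224.5]
22 [263.1 237.5] [275.7 236.8] [294.2 225.3]
24 [263.9 239.1] [276.5 238. ] [294.6 226. ]
26 [264.8 240.7] [277.4 239.2] [295.1 226.7]
```

Request:
send_rows(
  moves=[
    {"travel": [0, 0, 0], "twist": -4.7, "fingers": 1},
    {"travel": [0, 0, 0], "twist": -4.6, "fingers": 1},
    {"travel": [-2, 0.5, 0], "twist": 0, "fingers": 1},
    {"travel": [-3, 0.8, 0], "twist": 0, "fingers": 1},
    {"travel": [-3, 0.8, 0.5], "twist": 0, "fingers": 1},
    {"travel": [-3, 0.8, 1.5], "twist": 0, "fingers": 1},
    {"travel": [-2, 0.5, 2], "twist": 0, "fingers": 1},
    {"travel": [-0.5, 0.2, 1], "twist": 0, "fingers": 1},
    {"travel": [0, 0, 0], "twist": 0, "fingers": 1},
    {"travel": [0, 0, 0], "twist": 0, "fingers": 1},
  ],
)

```text
t: 14.1
tool_pos: [0.6719, 0.1185, 0.0854]
tool_rot: [-0.16, 0.987, -0.0, -0.001]
wrist_force: [0.2, -0.5, -1.0]
gripper_width: 0.249
```

Run:
```python
from h import *
to([.6704,.1204,.071],198.9)
im,d=snap('side','side7.png',(270,180,390,280),6)
for c in ('side','top'):
  if c=='top': snap('top','top7.png',(250,140,390,290),5)
  for n in ('unit_notch','pack_lip','bar_tip'): print(c,n,[(round(r['confidence'],2),r['uv']) for r in spotter.pinpoint(n,c)][:2])
```

```text
t 14.10 pos [0.6719 0.1185 0.0854] yaw x -161.6 down [-0.001 -0.001 -1.   ] F [ 0.2 -0.5 -1. ] T [ 0.05 -0.07  0.02] w 0.249 j7 1.74
twist -0.48 deg then travel cm [0.08 0.23 1.44]
side unit_notch [(0.82, [304.8, 246.0]), (0.38, [240.3, 243.4])]
side pack_lip [(0.88, [301.9, 241.8])]
side bar_tip [(0.72, [313.0, 236.1]), (0.25, [235.4, 242.9])]
top unit_notch [(0.91, [310.8, 243.3]), (0.63, [230.9, 182.7])]
top pack_lip [(0.74, [308.6, 240.6])]
top bar_tip [(0.51, [302.5, 236.3])]
```

View pics/side7.png

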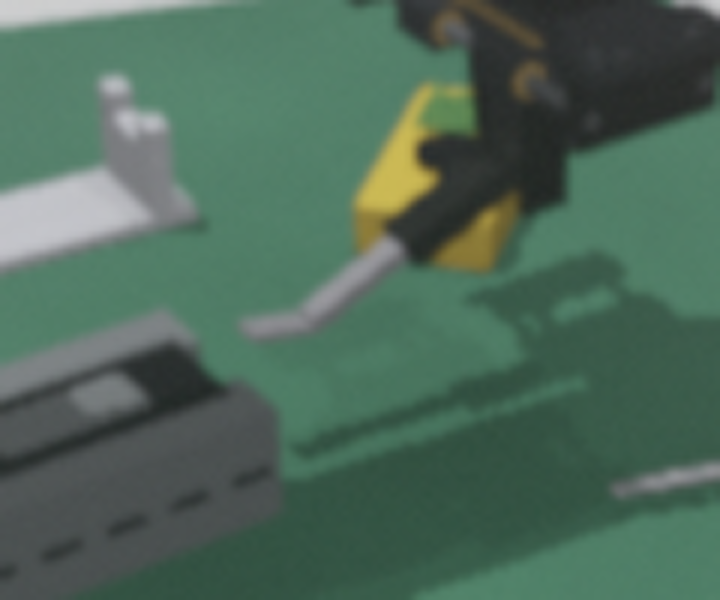

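View pics/top7.png

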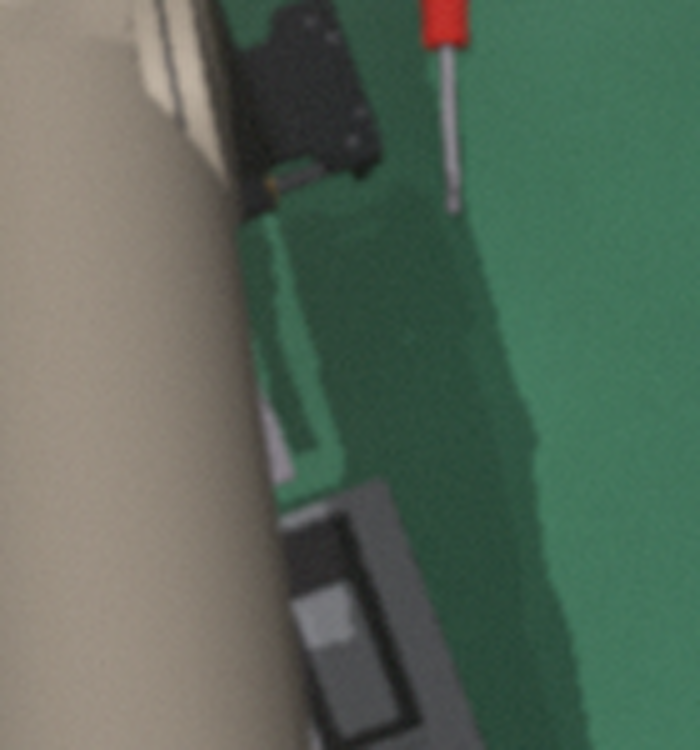

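Run:
```python
from h import *
np.set_printoptions(precision=4,suppress=True)
s,M=st()
for th in (20,22,24):
    p=barpt((127.9,17.5),s['tool_pos'],-161.4,th);print(th,p,proj(p,'side').round(1),proj(p,'top').round(1))
print('tri tip',tri((310.5,234.9),(307.5,235.5)))
U=np.array([np.cos(np.radians(18.9)),np.sin(np.radians(18.9)),0]);V=np.array([-U[1],U[0],0]);O=np.array([.4617,.0489,0])
for n,q in (('notch',(60.5,0,36)),('lip',(55,0,54)),('LnotchTop',(64.5,17,54)),('RnotchTop',(64.5,-17,54)),('cornerR',(64.5,-48,54)),('cornerL',(64.5,48,54))):
    p=O+U*q[0]/1e3+V*q[1]/1e3+[0,0,q[2]/1e3];print(n,p,proj(p,'side').round(1),proj(p,'top').round(1))
im,d=viewer.grab_frame('side'); zoom(im,280,225,330,265,16,'pics/side8.png')
im,d=viewer.grab_frame('top'); zoom(im,285,215,345,260,13,'pics/top8.png')
```

```text
t 14.50 pos [0.6727 0.1195 0.0861] yaw x -161.5 down [ 0.001  0.    -1.   ] F [ 0.5  0.9 -1.9] T [ 0.06 -0.    0.01] w 0.249 j7 1.74
20 [0.5335 0.0726 0.07  ] [309.6 233.1] [306.3 236.6]
22 [0.5347 0.0731 0.0649] [310.1 234.6] [306.3 236.2]
24 [0.5361 0.0735 0.0598] [310.7 236.1] [306.2 235.8]
tri tip (array([0.5357, 0.0701, 0.0658]), np.float64(0.0011426861415927802))
notch [0.5189 0.0685 0.036 ] [304.9 245.8] [309.  243.2]
lip [0.5137 0.0667 0.054 ] [302.8 240.7] [309.4 245. ]
LnotchTop [0.5172 0.0859 0.054 ] [302.6 236.6] [301.5 243.8]
RnotchTop [0.5282 0.0537 0.054 ] [309.4 242.6] [314.6 238.9]
cornerR [0.5383 0.0244 0.054 ] [315.8 248.3] [326.6 234.5]
cornerL [0.5072 0.1152 0.054 ] [296.7 231.3] [289.5 248.2]
```

View pics/side8.png

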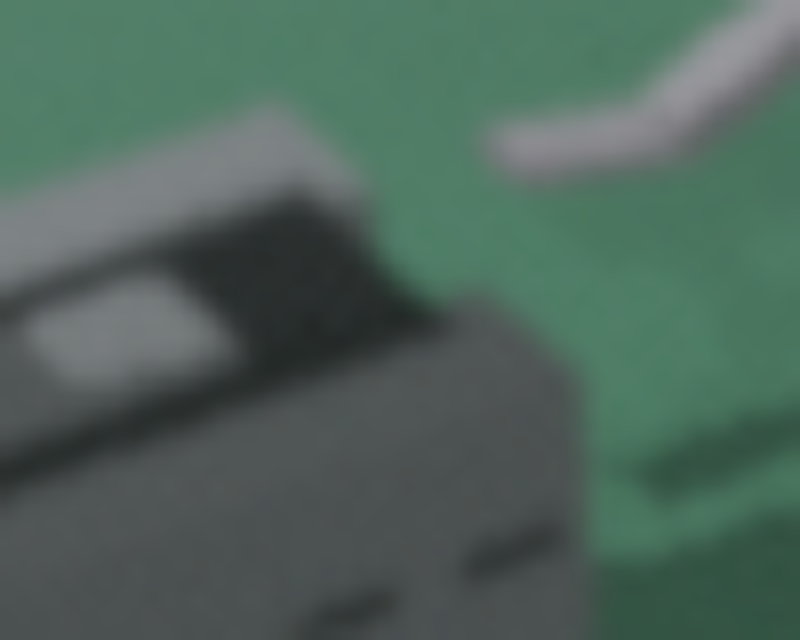

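View pics/top8.png

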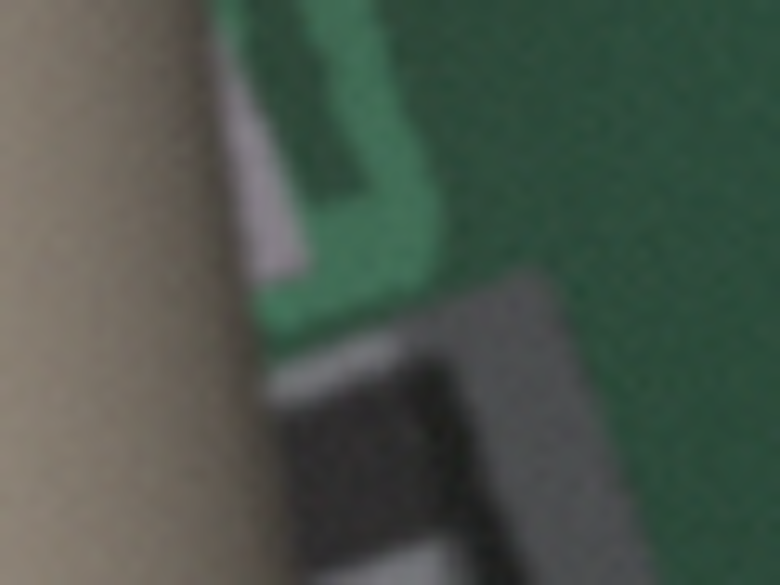

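Request:
send_rows(
  moves=[
    {"travel": [0.6, 0.1, 0.6], "twist": -0.3, "fingers": 1},
    {"travel": [0.6, 0.1, 0.7], "twist": 0, "fingers": 1},
    {"travel": [0.6, 0, 0.6], "twist": 0, "fingers": 1},
    {"travel": [0, 0, 0], "twist": 0, "fingers": 1},
    {"travel": [0, 0, 0], "twist": 0, "fingers": 1},
    {"travel": [0, 0, 0], "twist": 0, "fingers": 1},
  ],
)

```text
t: 15.2
tool_pos: [0.6552, 0.1158, 0.0669]
tool_rot: [-0.164, 0.987, 0.0, 0.0]
wrist_force: [0.6, 0.4, -1.8]
gripper_width: 0.251
```

```bash
cat >> h.py <<'E'
def uf(th=22):
    s,M=st(); U=np.array([np.cos(np.radians(18.9)),np.sin(np.radians(18.9)),0]);V=np.array([-U[1],U[0],0]);O=np.array([.4617,.0489,0])
    f=lambda p:np.round(1e3*np.array([(p-O)@U,(p-O)@V,p[2]]),1)
    yw=np.degrees(np.arctan2(M[1,0],M[0,0]))
    print('grip',f(s['tool_pos']+[0,0,.0187]),'tip',f(barpt((127.9,17.5),s['tool_pos'],yw,th)))
    return s
E
python3 - <<'E'
from h import *
uf()
E
```

```text
t 15.20 pos [0.6552 0.1158 0.0669] yaw x -161.2 down [ 0.001  0.    -1.   ] F [ 0.6  0.4 -1.8] T [ 0.03 -0.04 -0.03] w 0.251 j7 1.74
grip [204.8   0.6  85.6] tip [59.2  0.8 45.6]
```

Now lower slowly to feel the notch floor.

Request:
send_rows(
  moves=[
    {"travel": [0, 0, 0.2], "twist": 0, "fingers": 1},
    {"travel": [0, 0, 0.1], "twist": 0, "fingers": 1},
    {"travel": [0, 0, 0.1], "twist": 0, "fingers": 1},
    {"travel": [0, 0, 0], "twist": 0, "fingers": 1},
    {"travel": [0, 0, 0], "twist": 0, "fingers": 1},
  ],
)

```text
t: 15.7
tool_pos: [0.6549, 0.1157, 0.0625]
tool_rot: [-0.164, 0.987, 0.0, -0.0]
wrist_force: [-0.4, -0.5, -0.9]
gripper_width: 0.246
```

Request:
send_rows(
  moves=[
    {"travel": [0, 0, 0.1], "twist": 0, "fingers": 1},
    {"travel": [0, 0, 0], "twist": 0, "fingers": 1},
  ],
)

```text
t: 15.9
tool_pos: [0.6548, 0.1157, 0.0614]
tool_rot: [-0.164, 0.987, 0.0, -0.0]
wrist_force: [0.9, -0.2, -1.4]
gripper_width: 0.251
```

Request:
send_rows(
  moves=[
    {"travel": [0, 0, 0.1], "twist": 0, "fingers": 1},
    {"travel": [0, 0, 0], "twist": 0, "fingers": 1},
  ],
)

```text
t: 16.1
tool_pos: [0.6549, 0.1157, 0.0605]
tool_rot: [-0.164, 0.987, 0.0, 0.0]
wrist_force: [-0.2, -0.1, -0.4]
gripper_width: 0.246
```

Run:
```python
from h import *
uf()
snap('side','side9.png',(270,210,370,275),8)
```

```text
t 16.10 pos [0.6549 0.1157 0.0605] yaw x -161.2 down [ 0.  0. -1.] F [-0.2 -0.1 -0.4] T [ 0.02 -0.02  0.04] w 0.246 j7 1.74
grip [204.4   0.7  79.2] tip [58.9  0.8 39.2]
```

View pics/side9.png

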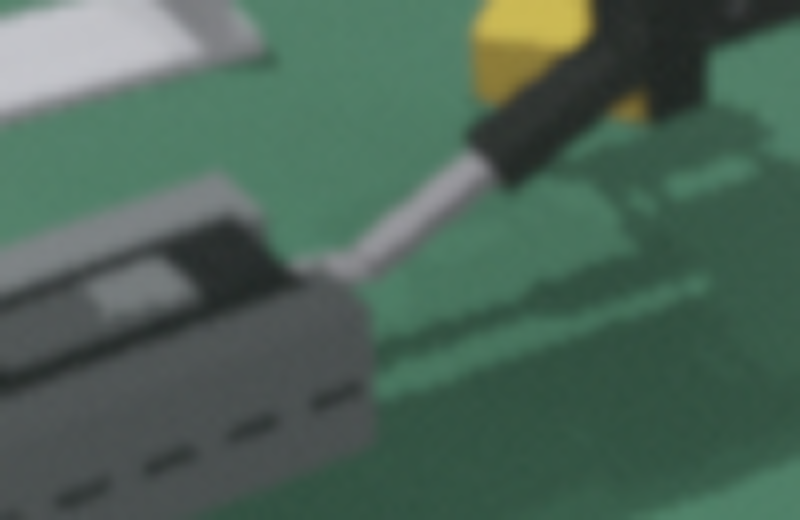

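Request:
send_rows(
  moves=[
    {"travel": [0, 0, 0.1], "twist": 0, "fingers": 1},
    {"travel": [0, 0, 0], "twist": 0, "fingers": 1},
  ],
)

```text
t: 16.35
tool_pos: [0.655, 0.1158, 0.0596]
tool_rot: [-0.164, 0.987, 0.0, 0.0]
wrist_force: [-0.1, -0.6, -0.2]
gripper_width: 0.249
```

Request:
send_rows(
  moves=[
    {"travel": [0, 0, 0.1], "twist": 0, "fingers": 1},
    {"travel": [0, 0, 0], "twist": 0, "fingers": 1},
  ],
)

```text
t: 16.55
tool_pos: [0.6551, 0.1158, 0.0586]
tool_rot: [-0.164, 0.987, 0.0, 0.0]
wrist_force: [1.2, 0.6, -0.1]
gripper_width: 0.246
```

Run:
```python
from h import *
uf()
```

```text
t 16.55 pos [0.6551 0.1158 0.0586] yaw x -161.2 down [ 0.001  0.    -1.   ] F [ 1.2  0.6 -0.1] T [ 0.07 -0.08  0.01] w 0.246 j7 1.74
grip [204.7   0.6  77.3] tip [59.1  0.8 37.4]
```

Request:
send_rows(
  moves=[
    {"travel": [0, 0, 0.2], "twist": 0, "fingers": 1},
    {"travel": [0, 0, 0], "twist": 0, "fingers": 1},
  ],
)

```text
t: 16.75
tool_pos: [0.655, 0.1158, 0.0565]
tool_rot: [-0.164, 0.987, 0.0, 0.0]
wrist_force: [1.9, 0.7, 0.7]
gripper_width: 0.249
```

Run:
```python
from h import *
uf();
F=[]
snap('side','side10.png',(280,225,330,265),16);uf()
```

```text
t 16.75 pos [0.655  0.1158 0.0565] yaw x -161.2 down [ 0.  0. -1.] F [1.9 0.7 0.7] T [ 0.11 -0.17  0.03] w 0.249 j7 1.74
grip [204.6   0.6  75.2] tip [59.   0.8 35.2]
t 16.80 pos [0.655  0.1158 0.0565] yaw x -161.2 down [ 0.  0. -1.] F [1.5 0.5 0.6] T [ 0.09 -0.09 -0.03] w 0.249 j7 1.74
grip [204.6   0.6  75.2] tip [59.   0.8 35.3]
```

View pics/side10.png

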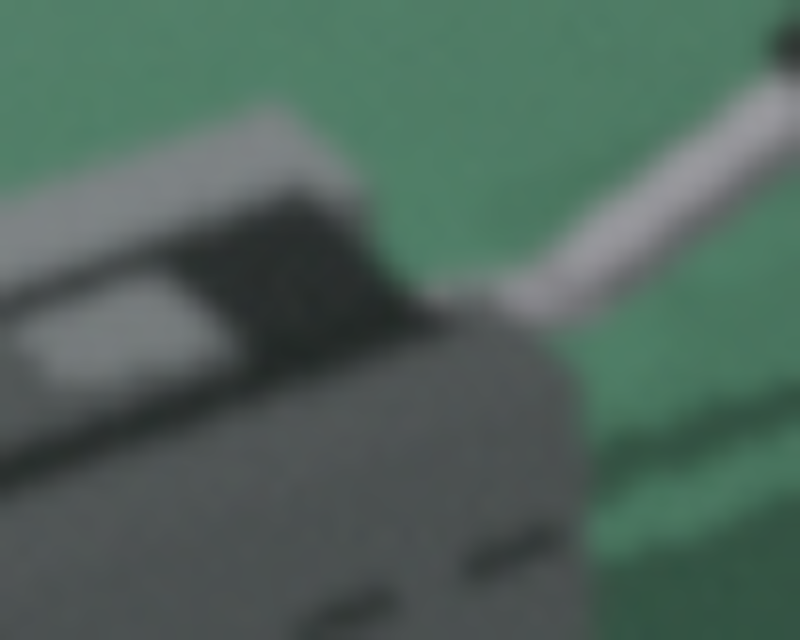

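Request:
send_rows(
  moves=[
    {"travel": [0, 0, -0.4], "twist": 0, "fingers": 1},
    {"travel": [0.2, 0, -0.05], "twist": 0, "fingers": 1},
    {"travel": [0.2, 0, -0.05], "twist": 0, "fingers": 1},
    {"travel": [0, 0, 0], "twist": 0, "fingers": 1},
  ],
)

```text
t: 17.2
tool_pos: [0.6506, 0.1142, 0.0614]
tool_rot: [-0.164, 0.987, 0.0, -0.0]
wrist_force: [0.0, -0.7, -1.9]
gripper_width: 0.246
```

Request:
send_rows(
  moves=[
    {"travel": [0.2, 0, -0.05], "twist": 0, "fingers": 1},
    {"travel": [0.2, 0, -0.05], "twist": 0, "fingers": 1},
    {"travel": [0, 0, 0], "twist": 0, "fingers": 1},
  ],
)

```text
t: 17.5
tool_pos: [0.6471, 0.1129, 0.0626]
tool_rot: [-0.163, 0.987, 0.0, -0.0]
wrist_force: [-1.1, 0.6, -1.7]
gripper_width: 0.247
```

Run:
```python
from h import *
snap('side','side11.png',(280,225,330,265),16);s=uf()
for th in (18,20,22): print(th,[proj(barpt(p,s['tool_pos'],-161.2,th),'side').round(1) for p in ((102,0),(127.9,17.5))])
```

```text
t 17.55 pos [0.6472 0.113  0.0626] yaw x -161.2 down [ 0.  0. -1.] F [-0.1 -0.1 -2. ] T [ 0.07 -0.02 -0.03] w 0.250 j7 1.74
grip [196.3   0.6  81.3] tip [50.8  0.8 41.4]
18 [array([310.6, 241.3]), array([300.4, 242.1])]
20 [array([311.1, 242.4]), array([300.9, 243.7])]
22 [array([311.7, 243.5]), array([301.4, 245.1])]
```

View pics/side11.png

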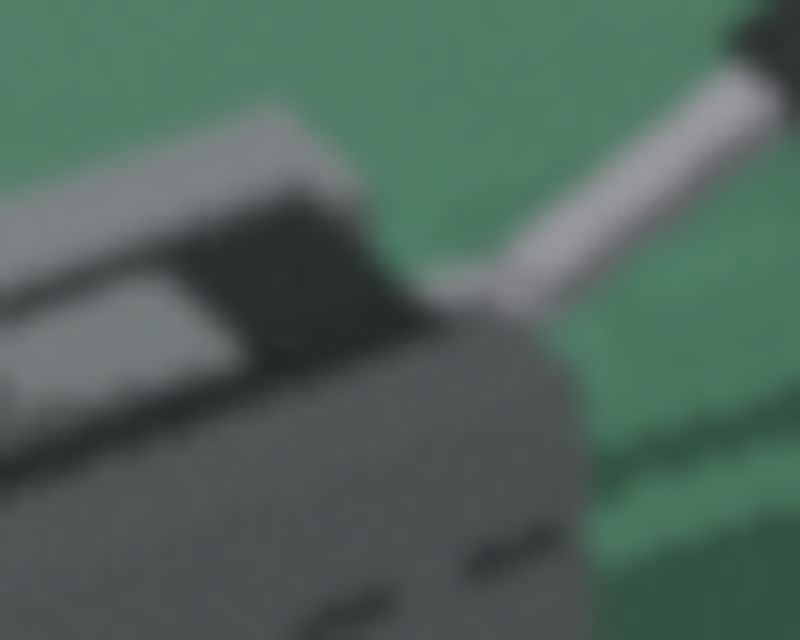

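Request:
send_rows(
  moves=[
    {"travel": [0.2, 0, -0.05], "twist": 0, "fingers": 1},
    {"travel": [0.2, 0, -0.05], "twist": 0, "fingers": 1},
    {"travel": [0.2, 0, -0.05], "twist": 0, "fingers": 1},
    {"travel": [0, 0, 0], "twist": 0, "fingers": 1},
  ],
)

```text
t: 17.95
tool_pos: [0.6414, 0.1111, 0.0641]
tool_rot: [-0.164, 0.987, 0.0, -0.0]
wrist_force: [0.6, 0.7, -1.1]
gripper_width: 0.246
```

Run:
```python
from h import *
s=uf()
```

```text
t 17.95 pos [0.6414 0.1111 0.0641] yaw x -161.2 down [-0.  0. -1.] F [ 0.6  0.7 -1.1] T [ 0.05 -0.05 -0.06] w 0.246 j7 1.74
grip [190.2   0.6  82.8] tip [44.6  0.8 42.9]
```

Request:
send_rows(
  moves=[
    {"travel": [-0.05, 0, 0.4], "twist": 0, "fingers": 1},
    {"travel": [-0.05, 0, 0.4], "twist": 0, "fingers": 1},
    {"travel": [-0.05, 0, 0.4], "twist": 0, "fingers": 1},
    {"travel": [-0.05, 0, 0.4], "twist": 0, "fingers": 1},
    {"travel": [0, 0, 0.4], "twist": 0, "fingers": 1},
    {"travel": [0, 0, 0.3], "twist": 0, "fingers": 1},
  ],
)

```text
t: 18.55
tool_pos: [0.645, 0.1124, 0.0414]
tool_rot: [-0.164, 0.987, 0.0, 0.002]
wrist_force: [8.0, 2.7, 2.8]
gripper_width: 0.247
```

Run:
```python
from h import *
snap('side','side12.png',(270,210,370,275),8);s=uf(12)
```

```text
t 18.60 pos [0.6449 0.1124 0.041 ] yaw x -161.2 down [ 0.003  0.001 -1.   ] F [7.  2.2 2.1] T [ 0.47 -1.29  0.02] w 0.250 j7 1.75
grip [193.9   0.8  59.7] tip [43.6  0.9 45.6]
```

View pics/side12.png

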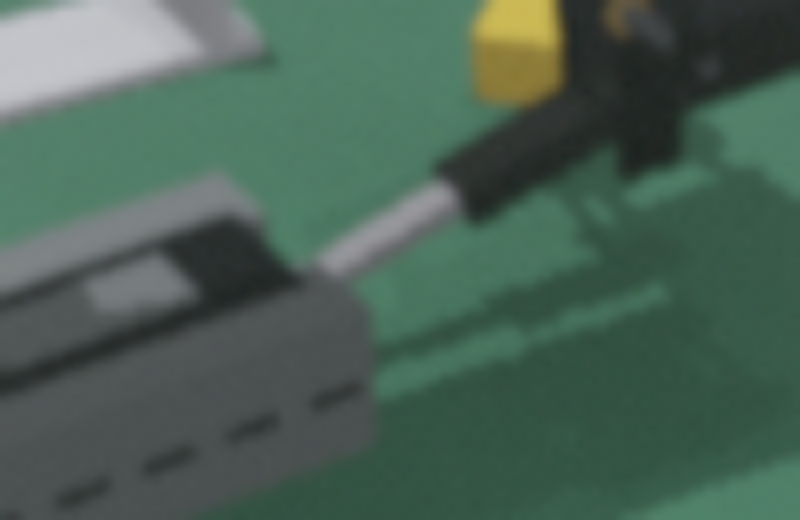

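Request:
send_rows(
  moves=[
    {"travel": [-0.2, 0, 0.4], "twist": 0, "fingers": 1},
    {"travel": [-0.1, 0, 0.4], "twist": 0, "fingers": 1},
    {"travel": [0, 0, 0.4], "twist": 0, "fingers": 1},
    {"travel": [0, 0, 0.4], "twist": 0, "fingers": 1},
    {"travel": [0, 0, 0.3], "twist": 0, "fingers": 1},
  ],
)

```text
t: 19.1
tool_pos: [0.6467, 0.1129, 0.0218]
tool_rot: [-0.164, 0.987, 0.0, 0.0]
wrist_force: [3.2, 2.3, 3.4]
gripper_width: 0.247
```

Run:
```python
from h import *
snap('side','side13.png',(270,210,370,275),8);s=uf(4)
```

```text
t 19.15 pos [0.6467 0.1129 0.0215] yaw x -161.2 down [ 0.001  0.    -1.   ] F [4.6 2.9 2.1] T [ 0.34 -0.8  -0.07] w 0.246 j7 1.75
grip [195.7   0.6  40.2] tip [45.   0.8 47.2]
```

View pics/side13.png

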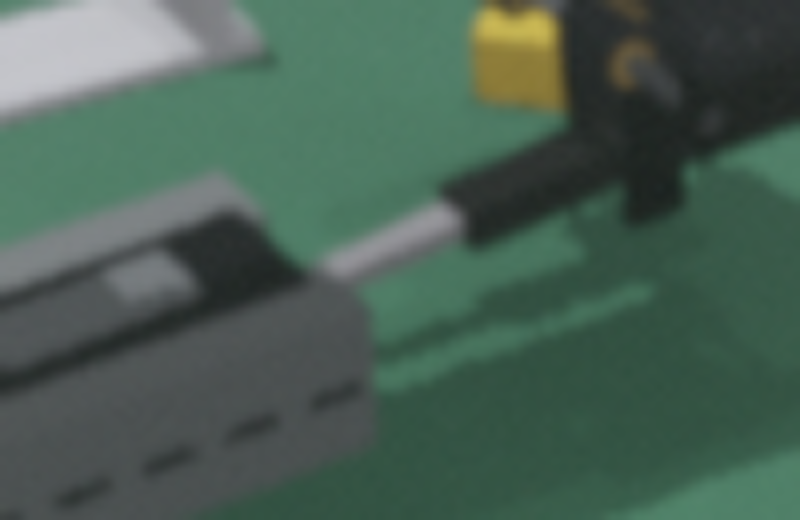

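Request:
send_rows(
  moves=[
    {"travel": [0, 0, 0.4], "twist": 0, "fingers": 1},
    {"travel": [0, 0, 0.4], "twist": 0, "fingers": 1},
    {"travel": [0.1, 0, 0.4], "twist": 0, "fingers": 1},
    {"travel": [0.1, 0, 0.3], "twist": 0, "fingers": 1},
    {"travel": [0, 0, 0], "twist": 0, "fingers": 1},
  ],
)

```text
t: 19.65
tool_pos: [0.6459, 0.1128, 0.0071]
tool_rot: [-0.164, 0.986, 0.0, 0.002]
wrist_force: [9.2, 3.2, 0.9]
gripper_width: 0.256
```

Run:
```python
from h import *
snap('side','side14.png',(270,210,370,275),8);s=uf(-4)
```

```text
t 19.70 pos [0.6459 0.1128 0.0072] yaw x -161.2 down [ 0.003  0.001 -1.   ] F [9.4 2.4 1.8] T [ 0.68 -1.74  0.04] w 0.247 j7 1.75
grip [195.    0.8  25.9] tip [46.7  0.9 53.8]
```

View pics/side14.png

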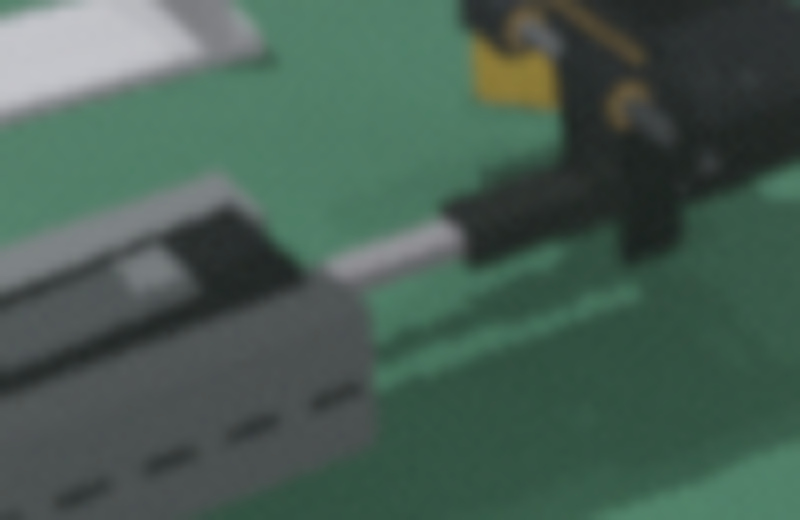

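Run:
```python
from h import *
s=uf()
for gx in (-22,-28):
  for th in (-8,-4,0,4,8): print(gx,th,[proj(barpt(p,s['tool_pos'],-161.2,th,gx=gx),'side').round(1) for p in ((50,0),(100,0),(127.9,17.5))],barpt((127.9,17.5),s['tool_pos'],-161.2,th,gx=gx)[2].round(4))
for n,a in (('lip','side'),('x','top')):
  snap(a,a+'15.png',(280,225,330,265) if a=='side' else (285,215,345,260),16 if a=='side' else 13)
  for n in ('pack_lip','unit_notch','bar_tip'): print(a,n,[(round(r['confidence'],2),r['uv']) for r in spotter.pinpoint(n,a)][:2])
```

```text
t 19.70 pos [0.6459 0.1128 0.0072] yaw x -161.2 down [ 0.003  0.001 -1.   ] F [9.4 2.4 1.8] T [ 0.68 -1.74  0.04] w 0.247 j7 1.75
grip [195.    0.8  25.9] tip [ 49.4   0.9 -14. ]
-22 -8 [array([325.3, 238.1]), array([309.2, 241.8]), array([300.3, 237.9])] 0.0641
-22 -4 [array([325.1, 239.7]), array([309. , 244.6]), array([299.8, 241.6])] 0.0538
-22 0 [array([325.1, 241.3]), array([309. , 247.3]), array([299.4, 245.2])] 0.0434
-22 4 [array([325.2, 242.9]), array([309.3, 249.9]), array([299.4, 248.6])] 0.0329
-22 8 [array([325.4, 244.4]), array([309.7, 252.5]), array([299.5, 252. ])] 0.0224
-28 -8 [array([323.4, 238.5]), array([307.2, 242.2]), array([298.3, 238.4])] 0.0649
-28 -4 [array([323.2, 240.3]), array([307. , 245.2]), array([297.7, 242.2])] 0.0542
-28 0 [array([323.2, 242. ]), array([307.1, 248. ]), array([297.4, 245.9])] 0.0434
-28 4 [array([323.3, 243.7]), array([307.3, 250.8]), array([297.4, 249.5])] 0.0325
-28 8 [array([323.5, 245.3]), array([307.8, 253.5]), array([297.6, 253. ])] 0.0215
side pack_lip [(0.76, [300.1, 243.1])]
side unit_notch [(0.87, [304.6, 247.8])]
side bar_tip []
top pack_lip [(0.88, [309.0, 241.5])]
top unit_notch [(0.91, [312.2, 241.3])]
top bar_tip [(0.45, [309.2, 246.6])]
```

View pics/side15.png

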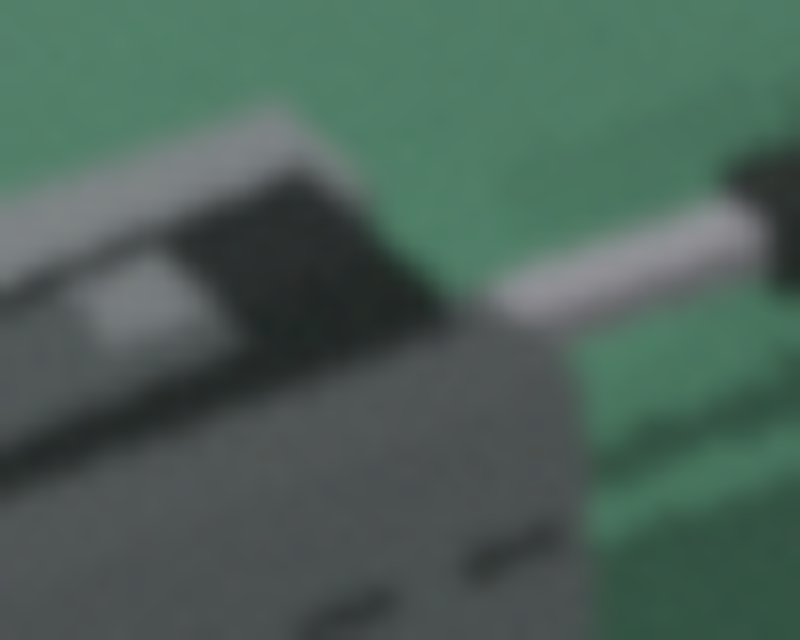

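View pics/top15.png

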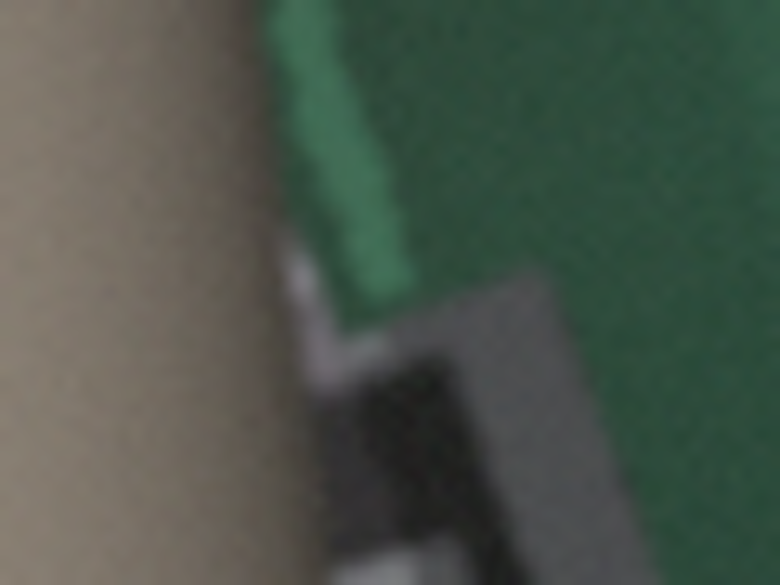

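```bash
cat >> h.py <<'E'
def packpt(p,raise_):
    # pack tilted about rear bottom edge (-55,.,22)
    a=np.arcsin(raise_/110.); x,y,z=p; X=x+55; xu=-55+X*np.cos(a)-z*np.sin(a); zu=22+X*np.sin(a)+z*np.cos(a)
    u=np.radians(18.9);U=np.array([np.cos(u),np.sin(u),0]);V=np.array([-U[1],U[0],0])
    return np.array([.4617,.0489,0])+U*xu/1e3+V*y/1e3+np.array([0,0,zu/1e3])
E
python3 - <<'E'
from h import *
for r in (0,4,8,12): print(r,[proj(packpt(p,r),'side').round(1) for p in ((55,22.5,32),(55,-22.5,32))],[proj(packpt(p,r),'top').round(1) for p in ((55,22.5,32),(55,-22.5,32))])
P=cloud(np.load('d_side.npy'),'side');
P=P  # side15 depth
u=np.radians(18.9);U=np.array([np.cos(u),np.sin(u),0]);V=np.array([-U[1],U[0],0]);d=P-[.4617,.0489,0];xu=d@U*1e3;yu=d@V*1e3
for x in range(-50,60,15):
    m=(abs(xu-x)<5)&(abs(yu)<18)&(P[...,2]>.03)&(P[...,2]<.09); n=(abs(xu-x)<5)&(yu<-30)&(yu>-45)&(P[...,2]>.045)&(P[...,2]<.09)
    print(x,np.median(P[m][:,2]).round(4),m.sum(),np.median(P[n][:,2]).round(4))
E
```

```text
0 [array([298.4, 236.7]), array([307.3, 244.7])] [array([300.7, 248.3]), array([318.1, 241.8])]
4 [array([297.9, 235.6]), array([306.8, 243.6])] [array([300.7, 248.7]), array([318.2, 242.2])]
8 [array([297.4, 234.5]), array([306.3, 242.5])] [array([300.8, 249.2]), array([318.3, 242.7])]
12 [array([296.8, 233.4]), array([305.7, 241.4])] [array([300.9, 249.7]), array([318.5, 243.2])]
-50 0.0531 52 0.0534
-35 0.0545 37 0.0533
-20 0.0555 33 0.0534
-5 0.0561 35 0.0537
10 0.0569 33 0.0539
25 0.0575 34 0.053
40 0.058 32 0.0532
55 0.0586 21 0.0537
```

Request:
send_rows(
  moves=[
    {"travel": [0, 0, -0.5], "twist": 0, "fingers": 1},
    {"travel": [0, 0, -0.7], "twist": 0, "fingers": 1},
    {"travel": [0, 0, -0.7], "twist": 0, "fingers": 1},
    {"travel": [0, 0, -0.6], "twist": 0, "fingers": 1},
    {"travel": [0, 0, 0], "twist": 0, "fingers": 1},
  ],
)

```text
t: 20.6
tool_pos: [0.6437, 0.1118, 0.0319]
tool_rot: [-0.163, 0.987, -0.0, -0.001]
wrist_force: [-0.8, -0.2, -2.6]
gripper_width: 0.251
```

```bash
cat >> h.py <<'E'
def packz(name,box=(280,225,330,265),s=16):
    im,D=snap('side',name,box,s); P=cloud(D,'side')
    u=np.radians(18.9);U=np.array([np.cos(u),np.sin(u),0]);V=np.array([-U[1],U[0],0]);d=P-[.4617,.0489,0];xu=d@U*1e3;yu=d@V*1e3
    o=[]
    for x in (-50,-20,10,25,40,53):
        m=(abs(xu-x)<5)&(abs(yu)<18)&(P[...,2]>.03)&(P[...,2]<.12); o.append((x,round(1e3*float(np.median(P[m][:,2])),1),int(m.sum())))
    print('pack top',o)
E
python3 - <<'E'
from h import *
packz('side16.png',(270,210,370,275),8);uf(10)
E
```

```text
pack top [(-50, 52.8, 53), (-20, 55.3, 33), (10, 56.9, 32), (25, 57.0, 34), (40, 57.6, 32), (53, 58.1, 28)]
t 20.65 pos [0.6436 0.1118 0.0314] yaw x -161.2 down [-0.002 -0.    -1.   ] F [ 0.5  0.7 -2.4] T [ 0.1  -0.2   0.01] w 0.251 j7 1.75
grip [192.5   0.6  50.1] tip [41.8  0.8 41.3]
```

View pics/side16.png

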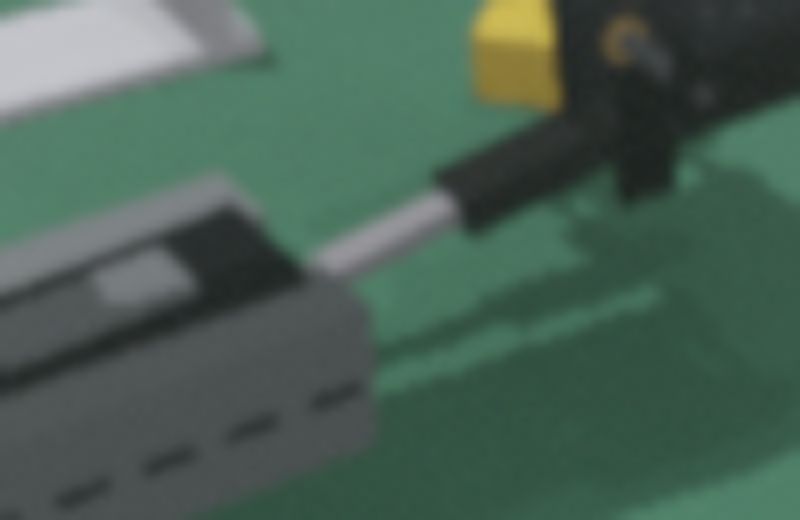

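Request:
send_rows(
  moves=[
    {"travel": [0.3, 0, 0], "twist": 0, "fingers": 1},
    {"travel": [0.3, 0, 0], "twist": 0, "fingers": 1},
    {"travel": [0, 0, 0], "twist": 0, "fingers": 1},
  ],
)

```text
t: 20.95
tool_pos: [0.6407, 0.111, 0.0331]
tool_rot: [-0.164, 0.987, 0.0, 0.003]
wrist_force: [7.9, 1.9, -1.1]
gripper_width: 0.248
```

Run:
```python
from h import *
packz('side17.png',(270,210,370,275),8);s=uf(10)
for gx in (-22,-16):
  for th in (2,5,8,11): print(gx,th,[proj(barpt(p,s['tool_pos'],-161.2,th,gx=gx),'side').round(1) for p in ((50,0),(80,0))])
```

```text
pack top [(-50, 52.9, 57), (-20, 55.6, 36), (10, 57.1, 33), (25, 57.3, 34), (40, 58.1, 33), (53, 59.0, 27)]
t 21.00 pos [0.6407 0.111  0.033 ] yaw x -161.2 down [ 0.005  0.001 -1.   ] F [ 8.2  2.1 -0.4] T [ 0.66 -1.82  0.05] w 0.251 j7 1.75
grip [189.4   0.7  51.7] tip [38.8  0.9 42.9]
-22 2 [array([323.2, 234.6]), array([313.5, 238.5])]
-22 5 [array([323.3, 235.8]), array([313.7, 240.2])]
-22 8 [array([323.5, 236.9]), array([313.9, 241.8])]
-22 11 [array([323.7, 238. ]), array([314.3, 243.3])]
-16 2 [array([325.1, 233.9]), array([315.4, 237.7])]
-16 5 [array([325.2, 234.9]), array([315.6, 239.3])]
-16 8 [array([325.3, 236. ]), array([315.8, 240.8])]
-16 11 [array([325.6, 237. ]), array([316.2, 242.3])]
```

View pics/side17.png

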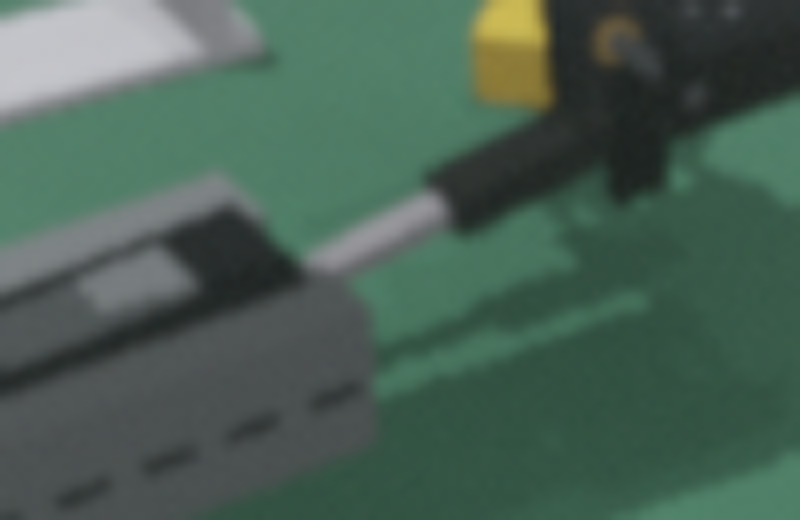

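Request:
send_rows(
  moves=[
    {"travel": [0.1, 0, 0.4], "twist": 0, "fingers": 1},
    {"travel": [0.1, 0, 0.5], "twist": 0, "fingers": 1},
    {"travel": [0.1, 0, 0.5], "twist": 0, "fingers": 1},
    {"travel": [0, 0, 0.5], "twist": 0, "fingers": 1},
    {"travel": [0, 0, 0.5], "twist": 0, "fingers": 1},
    {"travel": [0, 0, 0.4], "twist": 0, "fingers": 1},
    {"travel": [0, 0, 0], "twist": 0, "fingers": 1},
  ],
)

```text
t: 21.7
tool_pos: [0.6387, 0.1105, 0.005]
tool_rot: [-0.164, 0.986, 0.0, 0.003]
wrist_force: [10.5, 3.6, -0.7]
gripper_width: 0.248
```

Run:
```python
from h import *
packz('side18.png',(270,210,370,275),8);s=uf(-5)
```

```text
pack top [(-50, 53.3, 51), (-20, 56.4, 34), (10, 59.7, 31), (25, 60.6, 31), (40, 62.3, 34), (53, 63.7, 23)]
t 21.75 pos [0.6387 0.1104 0.0052] yaw x -161.1 down [ 0.006  0.002 -1.   ] F [10.8  4.8  0. ] T [ 0.84 -2.17 -0.01] w 0.243 j7 1.76
grip [187.4   0.8  23.9] tip [39.6  0.9 54.4]
```

View pics/side18.png

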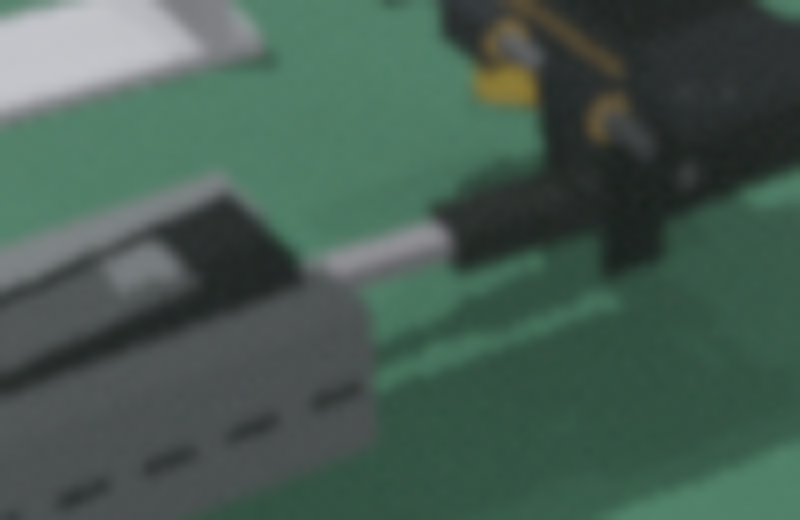

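Request:
send_rows(
  moves=[
    {"travel": [0, 0, -0.5], "twist": 0, "fingers": 1},
    {"travel": [0, 0, -0.7], "twist": 0, "fingers": 1},
    {"travel": [0, 0, -0.7], "twist": 0, "fingers": 1},
    {"travel": [0, 0, -0.2], "twist": 0, "fingers": 1},
    {"travel": [0.3, 0, 0], "twist": 0, "fingers": 1},
    {"travel": [0.3, 0, 0], "twist": 0, "fingers": 1},
    {"travel": [0.2, 0, 0], "twist": 0, "fingers": 1},
  ],
)

```text
t: 22.45
tool_pos: [0.6307, 0.1076, 0.0261]
tool_rot: [-0.164, 0.986, 0.0, 0.003]
wrist_force: [6.3, 1.6, -1.5]
gripper_width: 0.247
```

Run:
```python
from h import *
packz('side19.png',(270,210,370,275),8);s=uf(5)
```

```text
pack top [(-50, 54.6, 37), (-20, 58.2, 37), (10, 61.8, 32), (25, 63.7, 34), (40, 65.3, 31), (53, 66.7, 13)]
t 22.50 pos [0.6303 0.1074 0.026 ] yaw x -161.2 down [ 0.005  0.001 -1.   ] F [ 8.8  2.6 -1.1] T [ 0.63 -1.91  0.04] w 0.248 j7 1.75
grip [178.4   0.7  44.7] tip [27.6  0.9 49. ]
```

View pics/side19.png

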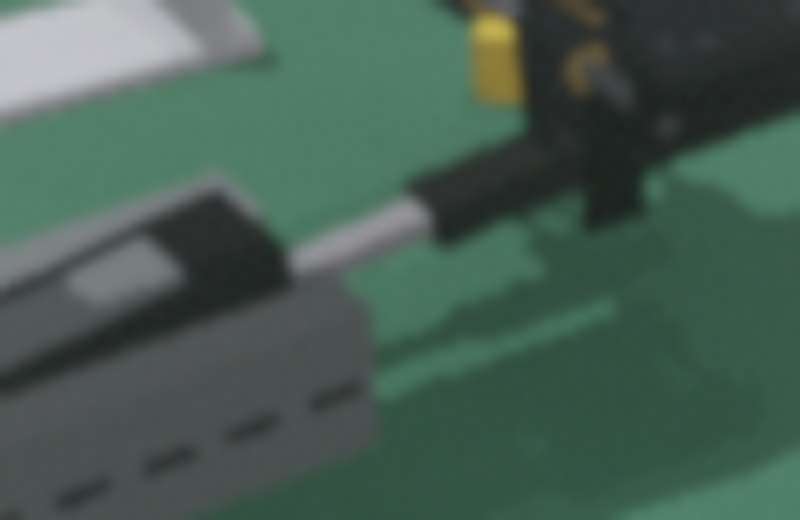

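Request:
send_rows(
  moves=[
    {"travel": [-0.1, 0, 0.5], "twist": 0, "fingers": 1},
    {"travel": [-0.1, 0, 0.5], "twist": 0, "fingers": 1},
    {"travel": [0, 0, 0.5], "twist": 0, "fingers": 1},
    {"travel": [0, 0, 0.4], "twist": 0, "fingers": 1},
    {"travel": [0, 0, 0], "twist": 0, "fingers": 1},
  ],
)

```text
t: 23.0
tool_pos: [0.6297, 0.1071, 0.0051]
tool_rot: [-0.164, 0.987, -0.0, -0.001]
wrist_force: [1.8, 0.7, 0.0]
gripper_width: 0.25
```

Run:
```python
from h import *
packz('side20.png',(270,210,370,275),8);s=uf(-5)
```

```text
pack top [(-50, 54.4, 40), (-20, 59.6, 41), (10, 65.0, 37), (25, 67.6, 37), (40, 69.7, 35), (53, 71.1, 10)]
t 23.05 pos [0.6298 0.1071 0.0054] yaw x -161.2 down [-0.001 -0.    -1.   ] F [ 0.9  0.3 -0. ] T [ 0.08 -0.16 -0.04] w 0.254 j7 1.76
grip [177.9   0.6  24.1] tip [30.1  0.8 54.6]
```

View pics/side20.png

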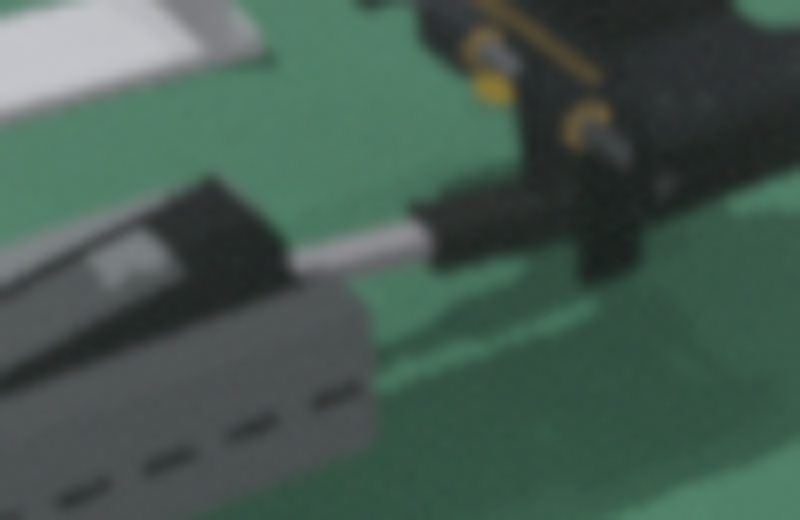

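Request:
send_rows(
  moves=[
    {"travel": [-0.5, 0, 0], "twist": 0, "fingers": 1},
    {"travel": [-1, 0, 0], "twist": 0, "fingers": 1},
    {"travel": [-1.5, 0, 0], "twist": 0, "fingers": 1},
    {"travel": [-1.5, 0, 0], "twist": 0, "fingers": 1},
    {"travel": [0, 0, -2], "twist": 0, "fingers": 1},
    {"travel": [0, 0, -4], "twist": 0, "fingers": 1},
    {"travel": [0, 0, -4], "twist": 0, "fingers": 1},
    {"travel": [0, 0, -3], "twist": 0, "fingers": 1},
    {"travel": [0, 0, 0], "twist": 0, "fingers": 1},
  ],
)

```text
t: 23.95
tool_pos: [0.6758, 0.1224, 0.1413]
tool_rot: [-0.164, 0.987, 0.0, 0.004]
wrist_force: [1.0, 0.2, -1.2]
gripper_width: 0.248
```

Run:
```python
from h import *
packz('side21.png',(200,140,400,290),4);s=uf(-5)
print([(round(r['confidence'],2),r['uv']) for r in spotter.pinpoint('bar_tip','side')][:2])
for gx in (-22,-16):
  for th in (-8,-4,0): print(gx,th,[proj(barpt(p,s['tool_pos'],-161.2,th,gx=gx),'side').round(1) for p in ((50,0),(100,0),(127.9,17.5))])
```

```text
pack top [(-50, 54.3, 35), (-20, 59.7, 36), (10, 65.2, 36), (25, 67.4, 33), (40, 69.9, 37), (53, 71.4, 11)]
t 24.00 pos [0.6745 0.1222 0.1383] yaw x -161.2 down [ 0.004  0.001 -1.   ] F [ 0.2  0.1 -2.2] T [ 0.07  0.   -0.01] w 0.248 j7 1.73
grip [225.    0.4 157. ] tip [ 77.2   0.6 187.5]
[]
-22 -8 [array([334.3, 190.9]), array([317.6, 193.7]), array([308.4, 188.6])]
-22 -4 [array([334.2, 192.8]), array([317.4, 196.8]), array([307.8, 192.7])]
-22 0 [array([334.1, 194.5]), array([317.4, 199.9]), array([307.4, 196.7])]
-16 -8 [array([336.3, 190.6]), array([319.6, 193.4]), array([310.6, 188.3])]
-16 -4 [array([336.2, 192.3]), array([319.4, 196.3]), array([309.9, 192.2])]
-16 0 [array([336.1, 193.9]), array([319.4, 199.3]), array([309.5, 196. ])]
```

View pics/side21.png

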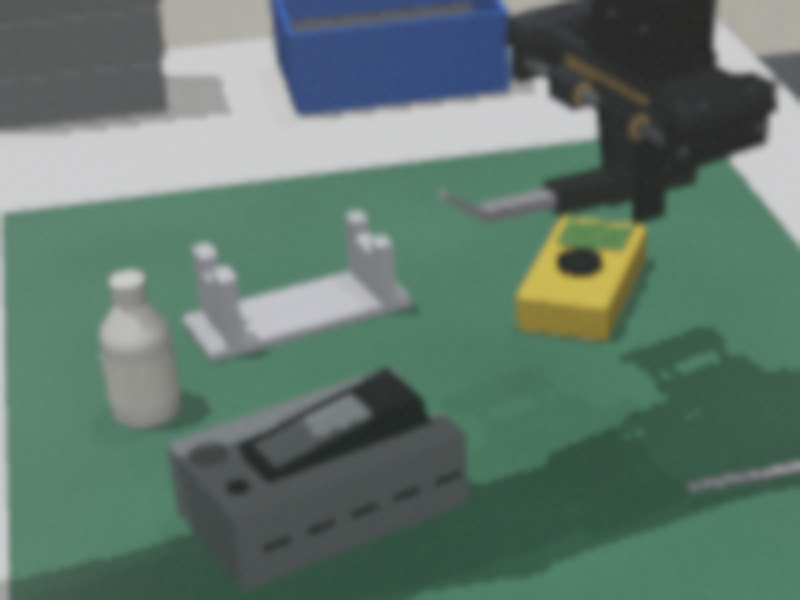

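Run:
```python
from h import *
to([.4902,.2935,.12],193.6)
```

```text
t 24.05 pos [0.6733 0.122  0.1361] yaw x -161.2 down [ 0.  0. -1.] F [-0.4  0.1 -2.9] T [ 0.03 -0.03 -0.  ] w 0.248 j7 1.73
twist 5.24 deg then travel cm [13.76 20.97 1.61]
```

Request:
send_rows(
  moves=[
    {"travel": [0, 0, 0], "twist": 5.2, "fingers": 1},
    {"travel": [1.7, 2.6, 0], "twist": 0, "fingers": 1},
    {"travel": [2, 3.1, 0], "twist": 0, "fingers": 1},
    {"travel": [2, 3.1, 0], "twist": 0, "fingers": 1},
    {"travel": [2, 3.1, 0], "twist": 0, "fingers": 1},
    {"travel": [2, 3.1, 0], "twist": 0, "fingers": 1},
    {"travel": [2, 3, 0], "twist": 0, "fingers": 1},
    {"travel": [1.4, 2, 0.8], "twist": 0, "fingers": 1},
    {"travel": [0.6, 1, 0.8], "twist": 0, "fingers": 1},
    {"travel": [0, 0, 0], "twist": 0, "fingers": 1},
  ],
)

```text
t: 25.05
tool_pos: [0.4883, 0.2941, 0.1176]
tool_rot: [-0.12, 0.993, -0.001, -0.002]
wrist_force: [0.7, -0.5, -1.7]
gripper_width: 0.247
```

Request:
send_rows(
  moves=[
    {"travel": [0, 0, 0], "twist": 0, "fingers": 1},
    {"travel": [0, 0, 0], "twist": 0, "fingers": 1},
  ],
)

```text
t: 25.25
tool_pos: [0.4917, 0.2921, 0.12]
tool_rot: [-0.117, 0.993, -0.0, 0.0]
wrist_force: [0.1, -0.1, -1.3]
gripper_width: 0.249
```

Run:
```python
from h import *
to([.4902,.2935,.0365],193.6)
s=manip.sense()
snap('side','side22.png',(200,140,360,260),5)
for c in ('side','top'): 
  if c=='top': viewer.grab_frame('top')
  print(c,[(round(r['confidence'],2),r['uv']) for r in spotter.pinpoint('bar_tip',c)][:2])
for gx in (-22,-16):
  for th in (-10,-8,-6): print(gx,th,[proj(barpt(p,s['tool_pos'],-166.4,th,gx=gx),'side').round(1) for p in ((50,0),(100,0),(127.9,17.5))])
```

```text
t 25.25 pos [0.4917 0.2921 0.12  ] yaw x -166.5 down [ 0.    -0.001 -1.   ] F [ 0.1 -0.1 -1.3] T [ 0.02 -0.04  0.02] w 0.249 j7 1.23
twist -0.11 deg then travel cm [0.11 0.17 8.35]
side [(0.66, [227.8, 176.0])]
top [(0.68, [216.0, 321.3]), (0.22, [471.4, 257.9])]
-22 -10 [array([254.2, 176.5]), array([236.7, 177.5]), array([226.9, 172. ])]
-22 -8 [array([254.1, 177.4]), array([236.7, 179. ]), array([226.7, 173.8])]
-22 -6 [array([254.1, 178.2]), array([236.7, 180.4]), array([226.5, 175.7])]
-16 -10 [array([256.2, 176.4]), array([238.9, 177.4]), array([229.1, 171.9])]
-16 -8 [array([256.2, 177.2]), array([238.8, 178.8]), array([228.9, 173.6])]
-16 -6 [array([256.2, 178. ]), array([238.8, 180.2]), array([228.7, 175.4])]
```

View pics/side22.png

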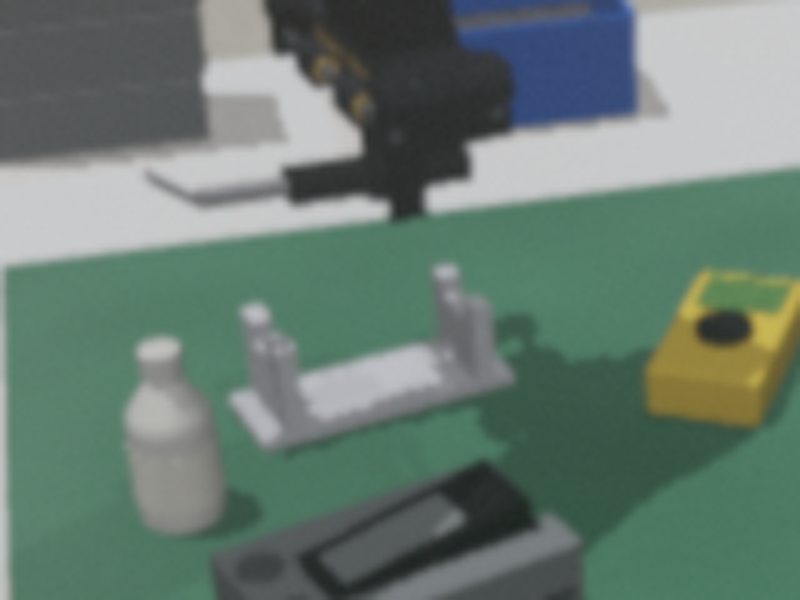

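Request:
send_rows(
  moves=[
    {"travel": [0.2, 0.2, 1.5], "twist": 0, "fingers": 1},
    {"travel": [0, 0, 2], "twist": 0, "fingers": 1},
    {"travel": [0, 0, 1.2], "twist": 0, "fingers": 1},
    {"travel": [0, 0, 0.5], "twist": 0, "fingers": 1},
    {"travel": [0, 0, 0], "twist": 0, "fingers": 1},
    {"travel": [0, 0, 0], "twist": 0, "fingers": 1},
  ],
)

```text
t: 26.05
tool_pos: [0.4883, 0.2952, 0.0687]
tool_rot: [-0.119, 0.993, 0.0, 0.0]
wrist_force: [-0.4, 0.3, -2.0]
gripper_width: 0.251
```

Run:
```python
from h import *
to([.4893,.2933,.0365],193.6)
snap('side','side23.png',(210,160,330,250),6)
```

```text
t 26.05 pos [0.4883 0.2952 0.0687] yaw x -166.4 down [ 0.001  0.001 -1.   ] F [-0.4  0.3 -2. ] T [ 0.01 -0.07 -0.01] w 0.251 j7 1.23
twist 0.02 deg then travel cm [-0.05 -0.21 3.22]
```

View pics/side23.png

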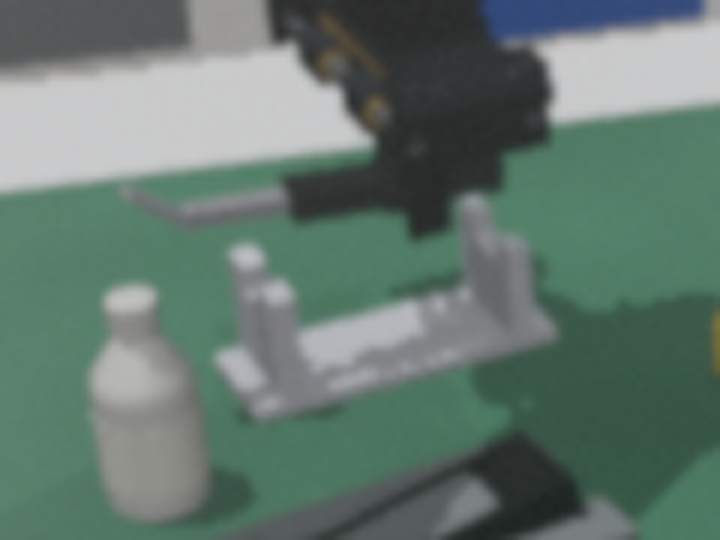

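Request:
send_rows(
  moves=[
    {"travel": [-0.1, -0.2, 0.5], "twist": 0, "fingers": 1},
    {"travel": [0, 0, 0.6], "twist": 0, "fingers": 1},
    {"travel": [0, 0, 0.6], "twist": 0, "fingers": 1},
    {"travel": [0, 0, 0.4], "twist": 0, "fingers": 1},
    {"travel": [0, 0, 0.3], "twist": 0, "fingers": 1},
    {"travel": [0, 0, 0], "twist": 0, "fingers": 1},
  ],
)

```text
t: 26.7
tool_pos: [0.489, 0.2933, 0.0435]
tool_rot: [-0.119, 0.993, -0.0, -0.0]
wrist_force: [-0.2, 0.2, -2.8]
gripper_width: 0.247
```

Request:
send_rows(
  moves=[
    {"travel": [0, 0, 0.2], "twist": 0, "fingers": 1},
    {"travel": [0, 0, 0.2], "twist": 0, "fingers": 1},
    {"travel": [0, 0, 0], "twist": 0, "fingers": 1},
  ],
)

```text
t: 27.0
tool_pos: [0.4892, 0.2933, 0.0398]
tool_rot: [-0.119, 0.993, -0.0, -0.0]
wrist_force: [0.1, -1.1, -1.8]
gripper_width: 0.25
```

Run:
```python
from h import *
to([.4893,.2933,.0365],193.6)
snap('side','side24.png',(210,160,330,250),6)
```

```text
t 27.00 pos [0.4892 0.2933 0.0398] yaw x -166.4 down [-0. -0. -1.] F [ 0.1 -1.1 -1.8] T [ 0.01 -0.03  0.04] w 0.250 j7 1.24
twist 0.03 deg then travel cm [-0.01 -0.01 0.33]
```

View pics/side24.png

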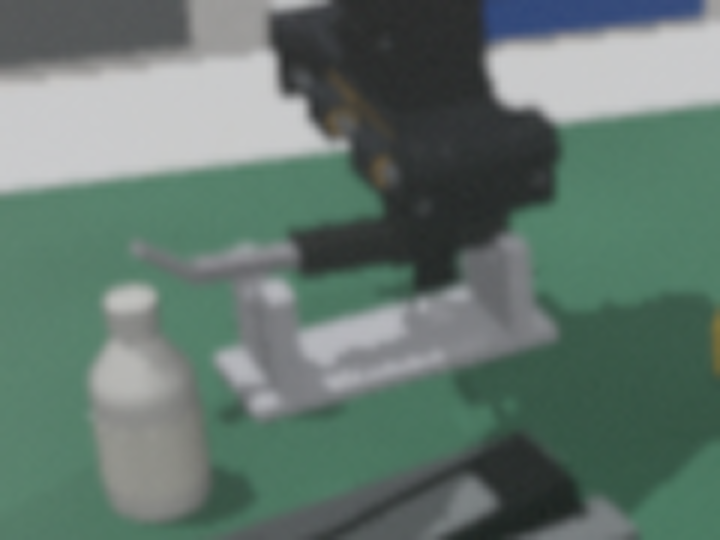

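Request:
send_rows(
  moves=[
    {"travel": [0, 0, 0.2], "twist": 0, "fingers": 1},
    {"travel": [0, 0, 0.2], "twist": 0, "fingers": 1},
    {"travel": [0, 0, 0], "twist": 0, "fingers": 1},
  ],
)

```text
t: 27.35
tool_pos: [0.4894, 0.2935, 0.036]
tool_rot: [-0.119, 0.993, 0.0, 0.0]
wrist_force: [-0.4, -0.3, 0.2]
gripper_width: 0.249
```

Run:
```python
from h import *
st()
snap('side','side25.png',(210,160,330,250),6)
```

```text
t 27.35 pos [0.4894 0.2935 0.036 ] yaw x -166.4 down [ 0.  0. -1.] F [-0.4 -0.3  0.2] T [ 0.03 -0.07  0.03] w 0.249 j7 1.24
```

View pics/side25.png

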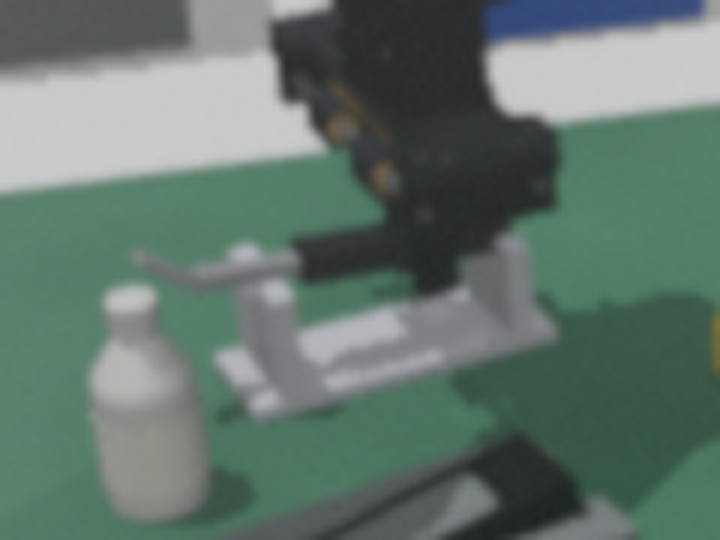

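Request:
send_rows(
  moves=[
    {"travel": [0, 0, 0.2], "twist": 0, "fingers": 1},
    {"travel": [0, 0, 0.2], "twist": 0, "fingers": 1},
    {"travel": [0, 0, 0.2], "twist": 0, "fingers": 1},
    {"travel": [0, 0, 0], "twist": 0, "fingers": 1},
  ],
)

```text
t: 27.8
tool_pos: [0.4895, 0.2936, 0.0319]
tool_rot: [-0.119, 0.993, 0.0, 0.0]
wrist_force: [-8.8, -5.5, 21.7]
gripper_width: 0.251
```

Run:
```python
from h import *
st()
```

```text
t 27.80 pos [0.4895 0.2936 0.0319] yaw x -166.4 down [ 0.     0.001 -1.   ] F [-8.8 -5.5 21.7] T [-1.08  1.86  0.04] w 0.251 j7 1.24
```

Request:
send_rows(
  moves=[
    {"travel": [0, 0, -0.1], "twist": 0, "fingers": 1},
    {"travel": [0, 0, 0], "twist": 0, "fingers": -1},
    {"travel": [0, 0, 0], "twist": 0, "fingers": -1},
    {"travel": [0, 0, 0], "twist": 0, "fingers": -1},
    {"travel": [0, 0, 0], "twist": 0, "fingers": -1},
    {"travel": [0, 0, 0], "twist": 0, "fingers": -1},
    {"travel": [0, 0, 0], "twist": 0, "fingers": -1},
    {"travel": [0, 0, 0], "twist": 0, "fingers": -1},
  ],
)

```text
t: 28.6
tool_pos: [0.4893, 0.2934, 0.031]
tool_rot: [-0.119, 0.993, 0.0, -0.0]
wrist_force: [0.7, -0.8, -0.2]
gripper_width: 0.796
```

Run:
```python
from h import *
st()
snap('side','side26.png',(210,160,330,250),6)
```

```text
t 28.60 pos [0.4893 0.2934 0.031 ] yaw x -166.4 down [-0.  0. -1.] F [ 0.7 -0.8 -0.2] T [ 0.05  0.05 -0.03] w 0.796 j7 1.24
```

View pics/side26.png

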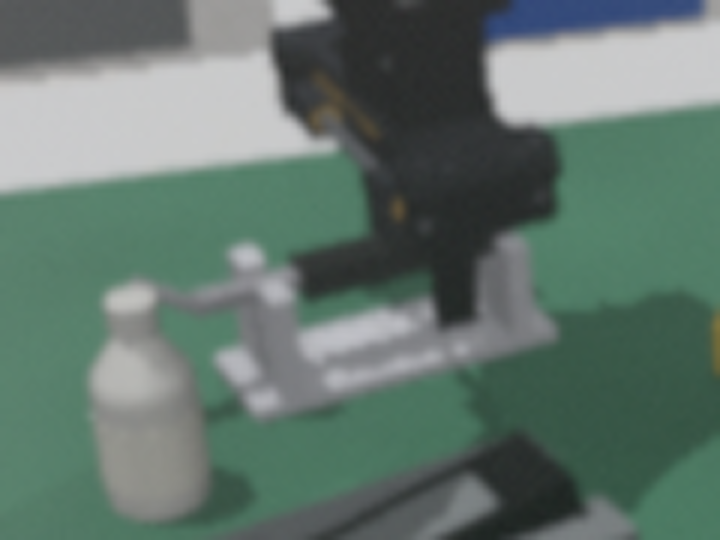

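Request:
send_rows(
  moves=[
    {"travel": [0, 0, -1], "twist": 0, "fingers": -1},
    {"travel": [0, 0, -3], "twist": 0, "fingers": -1},
    {"travel": [0, 0, -4], "twist": 0, "fingers": -1},
    {"travel": [0, 0, -4], "twist": 0, "fingers": -1},
    {"travel": [0, 0, -1], "twist": 0, "fingers": -1},
    {"travel": [0, 0, 0], "twist": -5.3, "fingers": -1},
  ],
)

```text
t: 29.25
tool_pos: [0.4904, 0.2941, 0.1641]
tool_rot: [-0.165, 0.986, 0.001, 0.002]
wrist_force: [-0.2, 0.0, -1.3]
gripper_width: 1.001
```

Run:
```python
from h import *
to([.4735,.0530,.0565],198.9)
packz('side27.png',(200,150,360,270),5)
snap('top','top27.png',(190,220,360,330),4.5)
```

```text
t 29.25 pos [0.4904 0.2941 0.1641] yaw x -161.0 down [ 0.004  0.003 -1.   ] F [-0.2  0.  -1.3] T [ 0.04  0.02 -0.01] w 1.001 j7 1.31
twist 0.05 deg then travel cm [9.41 -22.27 10.76]
pack top [(-50, 54.2, 41), (-20, 59.2, 35), (10, 64.9, 32), (25, 67.0, 36), (40, 69.5, 35), (53, 70.8, 8)]
```

View pics/side27.png

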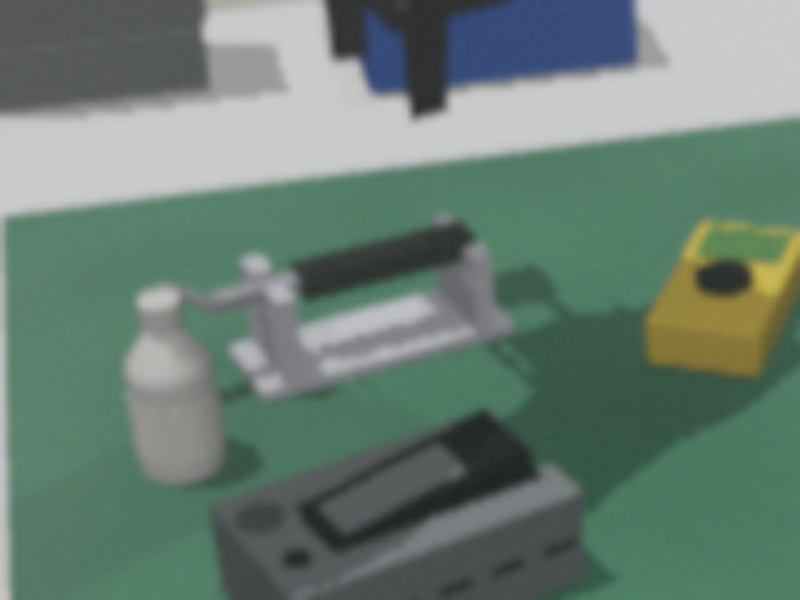

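View pics/top27.png

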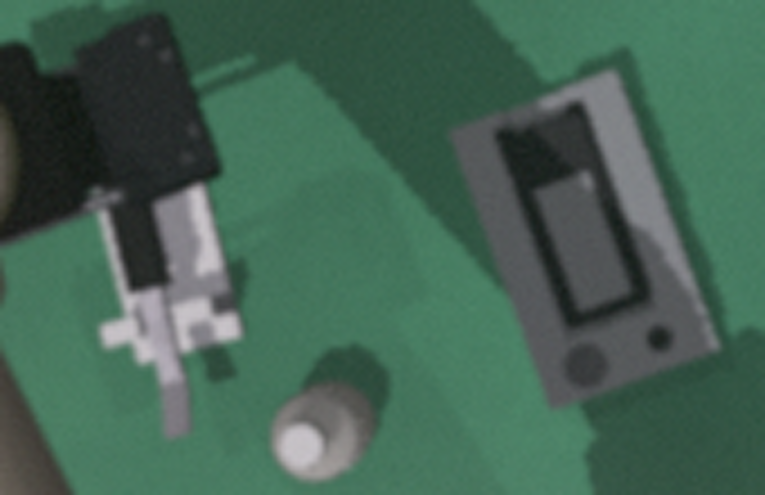

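Request:
send_rows(
  moves=[
    {"travel": [1, -2.3, 0], "twist": 0, "fingers": -1},
    {"travel": [1.4, -3.4, 0], "twist": 0, "fingers": -1},
    {"travel": [1.4, -3.4, 0], "twist": 0, "fingers": -1},
    {"travel": [1.4, -3.4, 0], "twist": 0, "fingers": -1},
    {"travel": [1.4, -3.4, 0], "twist": 0, "fingers": -1},
    {"travel": [1.4, -3.4, 1], "twist": 0, "fingers": -1},
    {"travel": [1, -2, 2], "twist": 0, "fingers": -1},
    {"travel": [0.4, -1, 2], "twist": 0, "fingers": -1},
    {"travel": [0, 0, 1], "twist": 0, "fingers": -1},
    {"travel": [0, 0, 0], "twist": 0, "fingers": -1},
  ],
)

```text
t: 30.35
tool_pos: [0.4717, 0.0523, 0.0998]
tool_rot: [-0.164, 0.986, -0.0, -0.001]
wrist_force: [0.2, -0.6, 0.3]
gripper_width: 0.997
```

Request:
send_rows(
  moves=[
    {"travel": [0, 0, 0], "twist": 0, "fingers": -1},
    {"travel": [0, 0, 0], "twist": 0, "fingers": -1},
  ],
)

```text
t: 30.55
tool_pos: [0.4733, 0.053, 0.1018]
tool_rot: [-0.165, 0.986, 0.0, 0.001]
wrist_force: [0.2, 0.2, -0.0]
gripper_width: 0.999
```

Run:
```python
from h import *
to([.4735,.0530,.0565],198.9);uf()
snap('side','side28.png',(240,180,360,280),6)
```

```text
t 30.55 pos [0.4733 0.053  0.1018] yaw x -161.0 down [ 0.001  0.001 -1.   ] F [ 0.2  0.2 -0. ] T [0.03 0.05 0.03] w 0.999 j7 1.73
twist 0.08 deg then travel cm [-0.02 -0.00 4.53]
t 30.55 pos [0.4733 0.053  0.1018] yaw x -161.0 down [ 0.001  0.001 -1.   ] F [ 0.2  0.2 -0. ] T [0.03 0.05 0.03] w 0.999 j7 1.73
grip [1.230e+01 1.000e-01 1.205e+02] tip [-1.332e+02 -1.000e-01  8.060e+01]
```

View pics/side28.png

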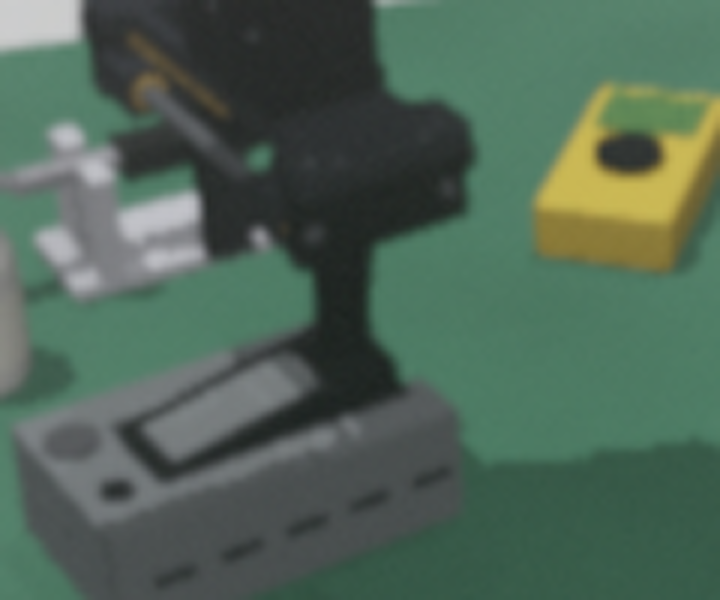

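Request:
send_rows(
  moves=[
    {"travel": [0, 0, 1.2], "twist": 0, "fingers": -1},
    {"travel": [0, 0, 1.2], "twist": 0, "fingers": -1},
    {"travel": [0, 0, 0.9], "twist": 0, "fingers": -1},
    {"travel": [0, 0, 0.6], "twist": 0, "fingers": -1},
    {"travel": [0, 0, 0.3], "twist": 0, "fingers": -1},
    {"travel": [0, 0, 0.3], "twist": 0, "fingers": -1},
    {"travel": [0, 0, 0], "twist": 0, "fingers": -1},
  ],
)

```text
t: 31.3
tool_pos: [0.4727, 0.0519, 0.0558]
tool_rot: [-0.164, 0.986, 0.0, -0.0]
wrist_force: [0.0, -1.1, -0.8]
gripper_width: 1.0
```

Run:
```python
from h import *
to([.4735,.0530,.0565],198.9)
```

```text
t 31.30 pos [0.4727 0.0519 0.0558] yaw x -161.1 down [-0. -0. -1.] F [ 0.  -1.1 -0.8] T [ 0.07  0.01 -0.03] w 1.000 j7 1.75
twist 0.03 deg then travel cm [-0.11 0.07 -0.07]
```

Request:
send_rows(
  moves=[
    {"travel": [-0.8, 0.1, 0], "twist": 0, "fingers": -1},
    {"travel": [0, 0, 0], "twist": 0, "fingers": 1},
    {"travel": [0, 0, 0], "twist": 0, "fingers": 1},
    {"travel": [0, 0, 0], "twist": 0, "fingers": 1},
    {"travel": [0, 0, 0], "twist": 0, "fingers": 1},
    {"travel": [0, 0, 0], "twist": 0, "fingers": 1},
    {"travel": [0, 0, 0], "twist": 0, "fingers": 1},
    {"travel": [0, 0, 0], "twist": 0, "fingers": 1},
    {"travel": [0, 0, 0], "twist": 0, "fingers": 1},
    {"travel": [0, 0, 0], "twist": 0, "fingers": 1},
  ],
)

```text
t: 32.3
tool_pos: [0.4799, 0.0555, 0.056]
tool_rot: [-0.164, 0.986, 0.0, -0.0]
wrist_force: [-1.1, 0.0, 1.0]
gripper_width: 0.512
```

Run:
```python
from h import *
uf()
snap('side','side29.png',(240,180,360,280),6)
```

```text
t 32.30 pos [0.4799 0.0555 0.056 ] yaw x -161.1 down [-0.  0. -1.] F [-1.1  0.   1. ] T [ 0.08  0.1  -0.02] w 0.512 j7 1.75
grip [19.4  0.3 74.7] tip [-126.2    0.3   34.8]
```

View pics/side29.png

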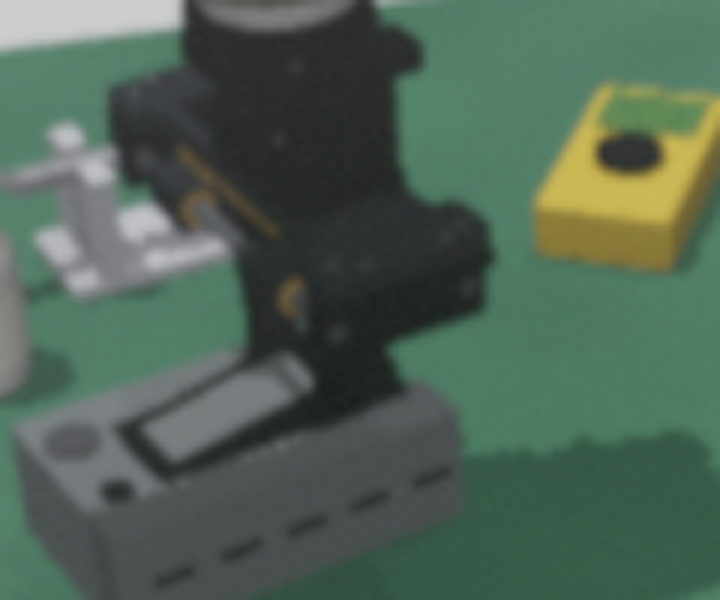

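Request:
send_rows(
  moves=[
    {"travel": [0, 0, 0], "twist": 0, "fingers": 1},
    {"travel": [0, 0, -0.3], "twist": 0, "fingers": 1},
    {"travel": [0, 0, -0.5], "twist": 0, "fingers": 1},
    {"travel": [0, 0, -0.5], "twist": 0, "fingers": 1},
    {"travel": [0, 0, -0.5], "twist": 0, "fingers": 1},
    {"travel": [0, 0, 0], "twist": 0, "fingers": 1},
  ],
)

```text
t: 32.95
tool_pos: [0.4806, 0.0556, 0.075]
tool_rot: [-0.164, 0.986, 0.0, 0.001]
wrist_force: [-0.6, 0.2, -3.3]
gripper_width: 0.514
```

Run:
```python
from h import *
uf()
packz('side30.png',(240,180,360,280),6)
```

```text
t 32.95 pos [0.4806 0.0556 0.075 ] yaw x -161.1 down [ 0.002  0.001 -1.   ] F [-0.6  0.2 -3.3] T [ 0.13 -0.03 -0.04] w 0.514 j7 1.74
grip [20.1  0.2 93.7] tip [-125.4    0.2   53.8]
pack top [(-50, 71.1, 64), (-20, 78.3, 37), (10, 83.7, 36), (25, 85.6, 13), (40, 88.8, 3), (53, 90.9, 4)]
```

View pics/side30.png

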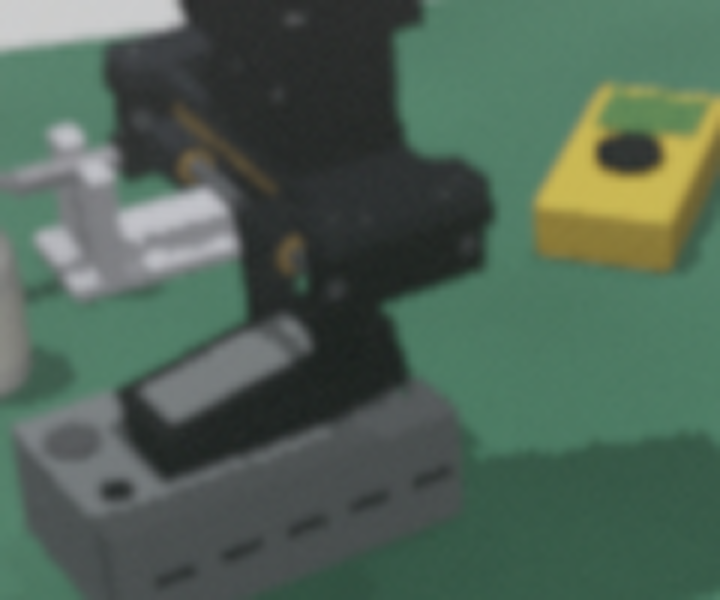

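Request:
send_rows(
  moves=[
    {"travel": [0, 0, -1], "twist": 0, "fingers": 1},
    {"travel": [0, 0, -2], "twist": 0, "fingers": 1},
    {"travel": [0, 0, -2.5], "twist": 0, "fingers": 1},
    {"travel": [0, 0, -1.5], "twist": 0, "fingers": 1},
    {"travel": [0, 0, -0.5], "twist": 0, "fingers": 1},
    {"travel": [0, 0, 0], "twist": 7, "fingers": 1},
    {"travel": [0, 0, 0], "twist": 7, "fingers": 1},
  ],
)

```text
t: 33.7
tool_pos: [0.4797, 0.0554, 0.1488]
tool_rot: [-0.041, 0.999, 0.0, -0.0]
wrist_force: [0.0, -0.0, -4.6]
gripper_width: 0.513
```

Run:
```python
from h import *
st()
snap('side','side31.png',(290,295,380,350),8.5)
snap('top','top31.png',(390,200,450,280),9)
```

```text
t 33.70 pos [0.4797 0.0554 0.1488] yaw x -175.3 down [-0.  0. -1.] F [ 0.  -0.  -4.6] T [-0.02 -0.04 -0.02] w 0.513 j7 1.47
```

View pics/side31.png

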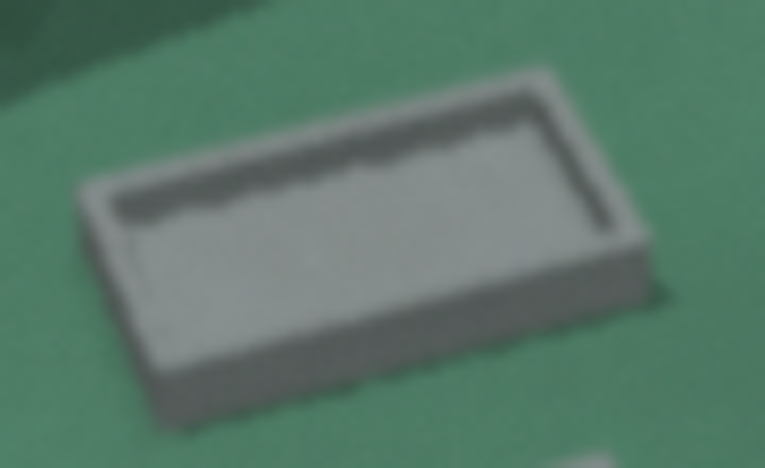

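View pics/top31.png

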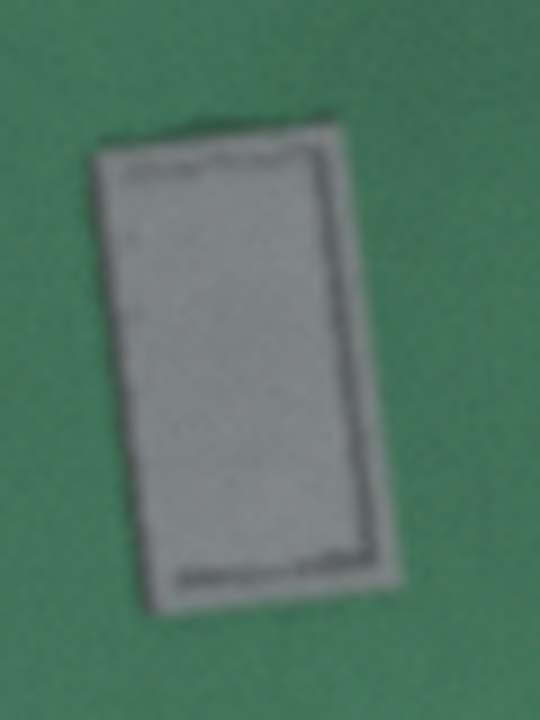

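```bash
cat > fit.py <<'E'
from h import *
from scipy.optimize import least_squares
def px(z,o,s): return ((z[0]+.5)/s-.5+o[0],(z[1]+.5)/s-.5+o[1])
# order: far-left(+x,+y), far-right(+x,-y), near-right(-x,-y), near-left(-x,+y)
T=[px(c,(390,200),9) for c in [(95,145),(342,122),(403,583),(152,613)]]
S=[px(c,(290,295),8.5) for c in [(548,65),(652,240),(155,375),(78,185)]]
def corners(x,y,a,z=.022,L=.064,W=.034):
    c,s=np.cos(a),np.sin(a); return np.array([[x+c*u-s*v,y+s*u+c*v,z] for u,v in ((L,W),(L,-W),(-L,-W),(-L,W))])
def run(cams):
    def f(p): return np.concatenate([(proj(corners(*p),n)-np.array(q)).ravel() for n,q in cams])
    r=least_squares(f,[.52,-.2,.085]); print([n for n,_ in cams],r.x[:2].round(4),np.degrees(r.x[2]).round(2),np.abs(r.fun).max().round(2))
run([('top',T)]);run([('side',S)]);run([('top',T),('side',S)])
E
python3 fit.py
```

```text
['top'] [ 0.5204 -0.1989] 5.09 0.48
['side'] [ 0.5214 -0.1989] 5.25 0.29
['top', 'side'] [ 0.521  -0.1989] 5.16 0.5
```

Run:
```python
from h import *
im,D=snap('side','side32.png',(240,180,340,260),8)
for n in ('pack','pack_lip'): print('side',n,[(round(r['confidence'],2),r['uv']) for r in spotter.pinpoint(n,'side')][:2])
np.set_printoptions(precision=3,suppress=True)
```

```text
side pack [(0.24, [329.8, 327.5])]
side pack_lip [(0.67, [295.4, 208.5])]
```

View pics/side32.png

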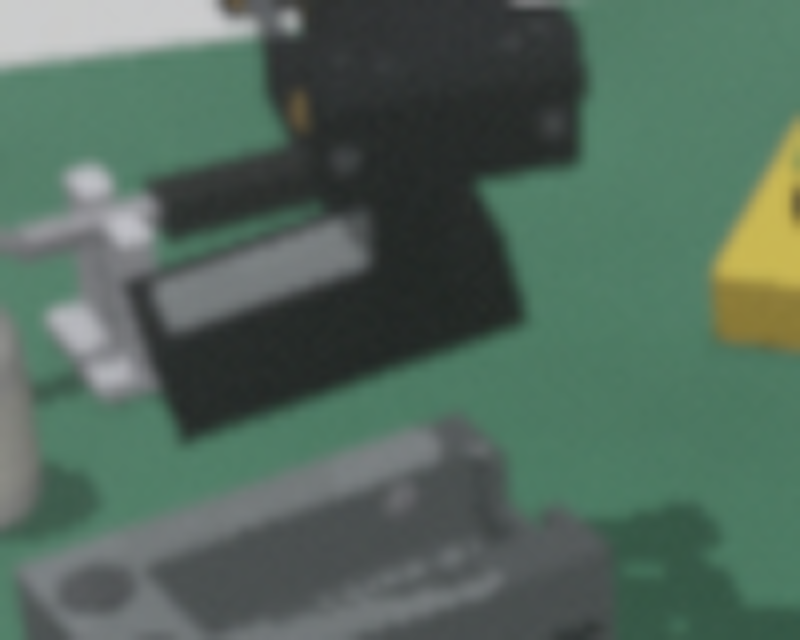

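Run:
```python
from h import *
from scipy.optimize import least_squares
s,M=st()
yaw=np.arctan2(M[1,0],M[0,0])+np.pi
U=np.array([np.cos(yaw),np.sin(yaw),0]);V=np.array([-U[1],U[0],0]);Z=np.array([0,0,1])
def pt(q,p):
    a,gx,gz=p  # tilt, pack coords of TCP point
    x,y,z=q[0]-gx,q[1],q[2]-gz
    return s['tool_pos']+(U*(x*np.cos(a)-z*np.sin(a))+V*y+Z*(x*np.sin(a)+z*np.cos(a)))/1e3
def px(z,o,k): return ((z[0]+.5)/k-.5+o[0],(z[1]+.5)/k-.5+o[1])
obs=[((-55,22.5,32),(128,285)),((-55,-25,0),(185,440)),((55,-25,0),(523,320))]
f=lambda p:np.concatenate([proj(pt(q,p),'side')-px(o,(240,180),8) for q,o in obs])
r=least_squares(f,[.19,18,22]);print(r.x,np.degrees(r.x[0]),r.fun.round(2))
a=r.x[0]
c=pt((0,0,0),r.x);print('bottom centre rel TCP along x,z mm',1e3*(c-s['tool_pos'])@U,1e3*(c-s['tool_pos'])[2])
for q in ((-55,0,0),(55,0,0),(-55,0,32)): print(q,((pt(q,r.x)-s['tool_pos'])@U*1e3).round(1),pt(q,r.x)[2].round(4))
```

```text
t 33.95 pos [0.4797 0.0554 0.1487] yaw x -174.9 down [-0.001 -0.    -1.   ] F [-0.2  0.2 -4. ] T [ 0.04 -0.01  0.01] w 0.512 j7 1.47
[ 0.18323799 21.08404093 20.1568353 ] 10.498763752086731 [-0.88 -0.52 -0.11  0.64  1.05 -0.04]
bottom centre rel TCP along x,z mm -17.058205778641216 -23.661200459791754
(-55, 0, 0) -71.1 0.115
(55, 0, 0) 37.0 0.1351
(-55, 0, 32) -77.0 0.1465
```

Run:
```python
from h import *
to([.5369,-.1976,.08],185.1)
```

```text
t 33.95 pos [0.4797 0.0554 0.1487] yaw x -174.9 down [-0.001 -0.    -1.   ] F [-0.2  0.2 -4. ] T [ 0.04 -0.01  0.01] w 0.512 j7 1.47
twist 0.03 deg then travel cm [-3.44 -25.71 6.87]
```

Request:
send_rows(
  moves=[
    {"travel": [-0.2, -1.5, 0], "twist": 0, "fingers": 1},
    {"travel": [-0.4, -3, 0], "twist": 0, "fingers": 1},
    {"travel": [-0.4, -3.2, 0], "twist": 0, "fingers": 1},
    {"travel": [-0.4, -3.2, 0], "twist": 0, "fingers": 1},
    {"travel": [-0.4, -3.2, 0], "twist": 0, "fingers": 1},
    {"travel": [-0.4, -3.2, 0], "twist": 0, "fingers": 1},
    {"travel": [-0.4, -3.2, 0], "twist": 0, "fingers": 1},
    {"travel": [-0.4, -3, 0], "twist": 0, "fingers": 1},
    {"travel": [-0.4, -1.7, 1], "twist": 0, "fingers": 1},
    {"travel": [0, -0.5, 2], "twist": 0, "fingers": 1},
  ],
)

```text
t: 34.95
tool_pos: [0.5369, -0.2006, 0.1198]
tool_rot: [-0.043, 0.999, -0.001, 0.001]
wrist_force: [0.4, 0.9, -4.1]
gripper_width: 0.513
```

Request:
send_rows(
  moves=[
    {"travel": [0, 0, 2], "twist": 0, "fingers": 1},
    {"travel": [0, 0, 1.5], "twist": 0, "fingers": 1},
    {"travel": [0, 0, 0.4], "twist": 0, "fingers": 1},
    {"travel": [0, 0, 0], "twist": 0, "fingers": 1},
    {"travel": [0, 0, 0], "twist": 0, "fingers": 1},
  ],
)

```text
t: 35.45
tool_pos: [0.5365, -0.1976, 0.0808]
tool_rot: [-0.043, 0.999, -0.0, 0.001]
wrist_force: [-0.7, -0.4, -3.1]
gripper_width: 0.513
```

Run:
```python
from h import *
to([.5369,-.1976,.0437],185.1)
im,D=snap('side','side33.png',(280,250,400,350),6.5)
```

```text
t 35.45 pos [ 0.5365 -0.1976  0.0808] yaw x -175.0 down [ 0.001 -0.    -1.   ] F [-0.7 -0.4 -3.1] T [ 0.03 -0.08  0.07] w 0.513 j7 2.09
twist -0.13 deg then travel cm [-0.04 -0.00 3.71]
```

View pics/side33.png

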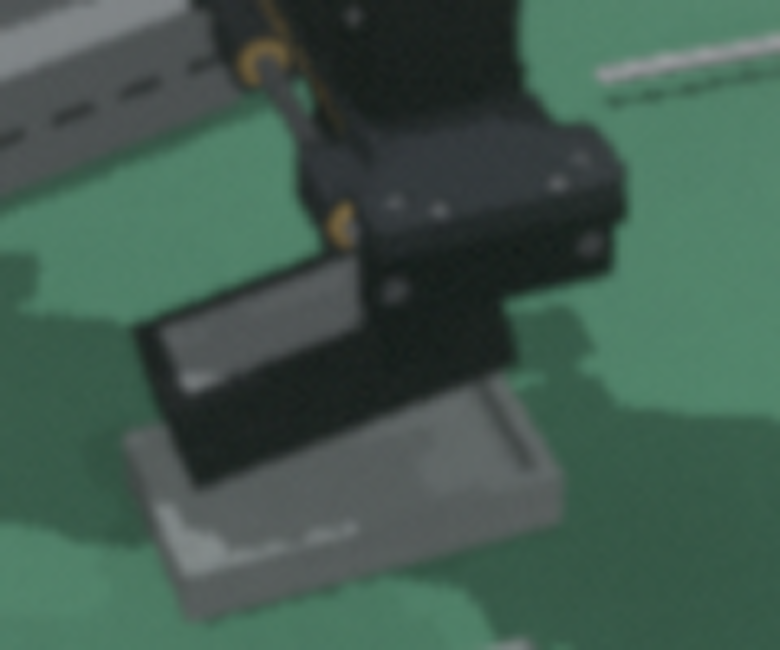

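```bash
cat > pk.py <<'E'
from h import *
from scipy.optimize import least_squares
def packfit(obs,o,k,s,M):
    yaw=np.arctan2(M[1,0],M[0,0])+np.pi
    U=np.array([np.cos(yaw),np.sin(yaw),0]);V=np.array([-U[1],U[0],0]);Z=np.array([0,0,1])
    def pt(q,p):
        a,gx,gz,dy=p; x,y,z=q[0]-gx,q[1]+dy,q[2]-gz
        return s['tool_pos']+(U*(x*np.cos(a)-z*np.sin(a))+V*y+Z*(x*np.sin(a)+z*np.cos(a)))/1e3
    f=lambda p:np.concatenate([proj(pt(q,p),'side')-[(c[0]+.5)/k-.5+o[0],(c[1]+.5)/k-.5+o[1]] for q,c in obs]+[[p[3]/2]])
    r=least_squares(f,[.18,21,20,0]);p=r.x;print('tilt %.1f gx %.1f gz %.1f dy %.1f'%(np.degrees(p[0]),*p[1:]),r.fun.round(2))
    a=np.radians(5.15);cu=np.array([np.cos(a),np.sin(a),0]);cv=np.array([-cu[1],cu[0],0]);C=np.array([.521,-.199,0])
    for q in ((-55,25,0),(-55,-25,0),(55,25,0),(55,-25,0)): w=pt(q,p)-C; print(q,'cradle mm',(1e3*w@cu).round(1),(1e3*w@cv).round(1),(1e3*w[2]).round(1))
E
python3 - <<'E'
from pk import *
s,M=st()
packfit([((-55,22.5,32),(138,330)),((-55,-25,0),(203,487)),((55,-25,0),(517,370))],(280,250),6.5,s,M)
E
```

```text
t 35.50 pos [ 0.5366 -0.1977  0.081 ] yaw x -175.0 down [ 0.002 -0.    -1.   ] F [ 1.1  0.7 -4.1] T [ 0.01 -0.11 -0.02] w 0.514 j7 2.09
tilt 9.4 gx 20.2 gz 23.5 dy 0.6 [-0.5  -0.82 -0.63  1.09  1.24 -0.15  0.29]
(-55, 25, 0) cradle mm -54.7 25.7 45.6
(-55, -25, 0) cradle mm -54.8 -24.3 45.6
(55, 25, 0) cradle mm 53.9 25.4 63.5
(55, -25, 0) cradle mm 53.7 -24.6 63.5
```

Request:
send_rows(
  moves=[
    {"travel": [0, 0, 1], "twist": 0, "fingers": 1},
    {"travel": [0, 0, 1], "twist": 0, "fingers": 1},
    {"travel": [0, 0, 0.7], "twist": 0, "fingers": 1},
    {"travel": [0, 0, 0.4], "twist": 0, "fingers": 1},
    {"travel": [0, 0, 0.2], "twist": 0, "fingers": 1},
    {"travel": [0, 0, 0], "twist": 0, "fingers": 1},
  ],
)

```text
t: 36.1
tool_pos: [0.5365, -0.1975, 0.0471]
tool_rot: [-0.043, 0.999, -0.0, 0.0]
wrist_force: [3.6, 1.3, -3.4]
gripper_width: 0.516
```

Run:
```python
from h import *
to([.5369,-.1976,.0437],185.1)
im,D=snap('side','side34.png',(280,250,400,350),6.5)
```

```text
t 36.10 pos [ 0.5365 -0.1975  0.0471] yaw x -175.1 down [ 0.001  0.    -1.   ] F [ 3.6  1.3 -3.4] T [ 0.22 -0.96 -0.03] w 0.516 j7 2.11
twist -0.16 deg then travel cm [-0.03 -0.01 0.34]
```

View pics/side34.png

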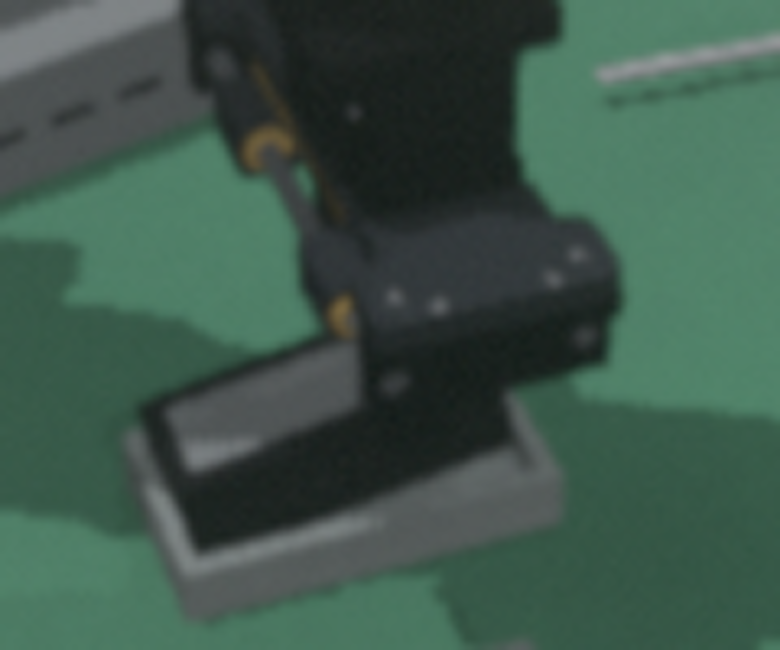

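Request:
send_rows(
  moves=[
    {"travel": [-0.3, 0, 0], "twist": 0, "fingers": 1},
    {"travel": [0, 0, 0.2], "twist": 0, "fingers": 1},
    {"travel": [-0.1, 0, 0.2], "twist": 0, "fingers": 1},
    {"travel": [0, 0, 0], "twist": 0, "fingers": 1},
  ],
)

```text
t: 36.55
tool_pos: [0.5394, -0.1975, 0.0427]
tool_rot: [-0.043, 0.999, 0.0, -0.001]
wrist_force: [-1.4, 0.2, -1.1]
gripper_width: 0.512
```

Run:
```python
from h import *
to([.5369,-.1976,.0437],185.1)
im,D=snap('side','side35.png',(280,250,400,350),6.5)
```

```text
t 36.55 pos [ 0.5394 -0.1975  0.0427] yaw x -175.1 down [-0.001  0.    -1.   ] F [-1.4  0.2 -1.1] T [-0.02  0.47 -0.06] w 0.512 j7 2.11
twist -0.19 deg then travel cm [0.25 0.01 -0.10]
```

View pics/side35.png

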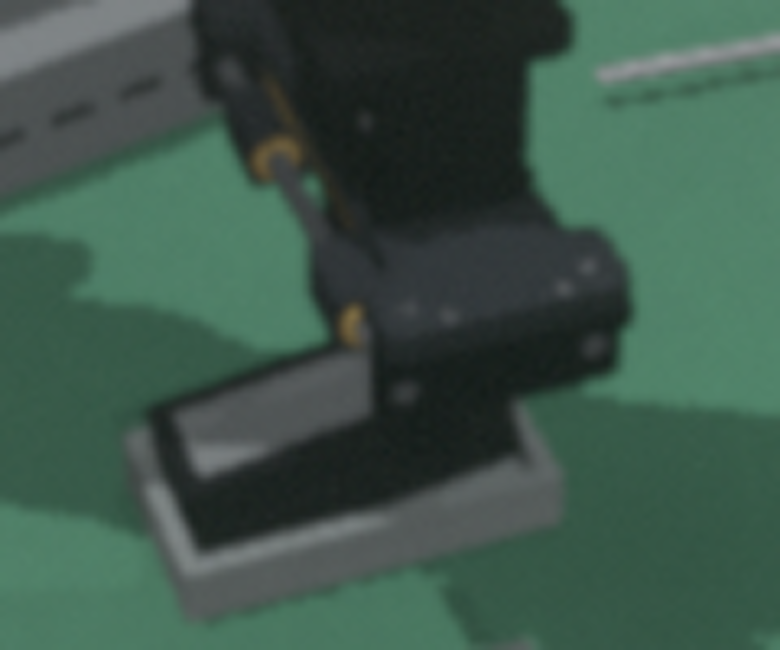

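Request:
send_rows(
  moves=[
    {"travel": [0, 0, 0.2], "twist": 0, "fingers": 1},
    {"travel": [-0.1, 0, 0.2], "twist": 0, "fingers": 1},
    {"travel": [0, 0, 0.2], "twist": 0, "fingers": 1},
    {"travel": [0, 0, 0], "twist": 0, "fingers": 1},
  ],
)

```text
t: 37.0
tool_pos: [0.5415, -0.1971, 0.0371]
tool_rot: [-0.043, 0.999, -0.0, 0.001]
wrist_force: [1.3, 0.6, 1.6]
gripper_width: 0.512
```

Run:
```python
from h import *
to([.5369,-.1976,.03],185.1)
im,D=snap('side','side36.png',(280,250,400,350),6.5)
```

```text
t 37.00 pos [ 0.5415 -0.1971  0.0371] yaw x -175.1 down [ 0.001 -0.    -1.   ] F [1.3 0.6 1.6] T [ 0.08 -0.32 -0.05] w 0.512 j7 2.11
twist -0.15 deg then travel cm [0.47 -0.00 0.71]
```

View pics/side36.png

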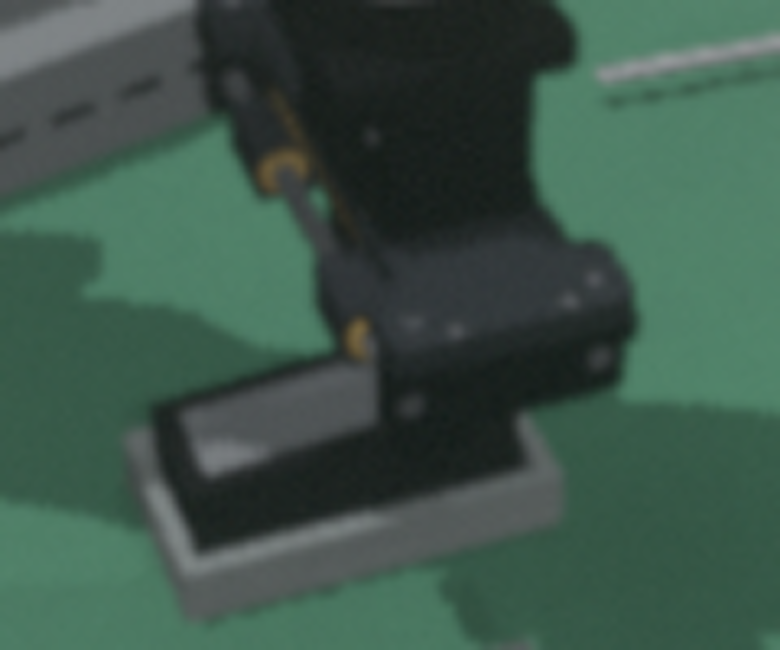

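Levelling into the cradle well; continue.

Request:
send_rows(
  moves=[
    {"travel": [-0.1, 0, 0.2], "twist": 0, "fingers": 1},
    {"travel": [0, 0, 0.2], "twist": 0, "fingers": 1},
    {"travel": [0, 0, 0.1], "twist": 0, "fingers": 1},
    {"travel": [0, 0, 0], "twist": 0, "fingers": 1},
  ],
)

```text
t: 37.45
tool_pos: [0.5418, -0.1971, 0.0318]
tool_rot: [-0.043, 0.999, 0.0, -0.0]
wrist_force: [2.2, 0.3, 0.8]
gripper_width: 0.516
```

```bash
cat >> h.py <<'E'
def cradz(D):
    P=cloud(D,'side'); a=np.radians(5.15);cu=np.array([np.cos(a),np.sin(a),0]);cv=np.array([-cu[1],cu[0],0]);d=P-[.521,-.199,0];x=d@cu*1e3;y=d@cv*1e3
    o=[]
    for q in (-50,-35,-20,-5,10,25,40,50):
        m=(abs(x-q)<5)&(abs(y)<16)&(P[...,2]>.02)&(P[...,2]<.06); o.append((q,round(1e3*float(np.median(P[m][:,2])),1) if m.any() else None,int(m.sum())))
    print('cradle pack top',o)
E
python3 - <<'E'
from h import *
st()
im,D=snap('side','side37.png',(280,250,400,350),6.5);cradz(D)
E
```

```text
t 37.45 pos [ 0.5418 -0.1971  0.0318] yaw x -175.1 down [-0.  0. -1.] F [2.2 0.3 0.8] T [ 0.11 -0.32  0.07] w 0.516 j7 2.12
cradle pack top [(-50, 41.5, 53), (-35, 41.9, 55), (-20, 41.9, 51), (-5, 42.0, 56), (10, 41.9, 27), (25, None, 0), (40, None, 0), (50, None, 0)]
```

View pics/side37.png

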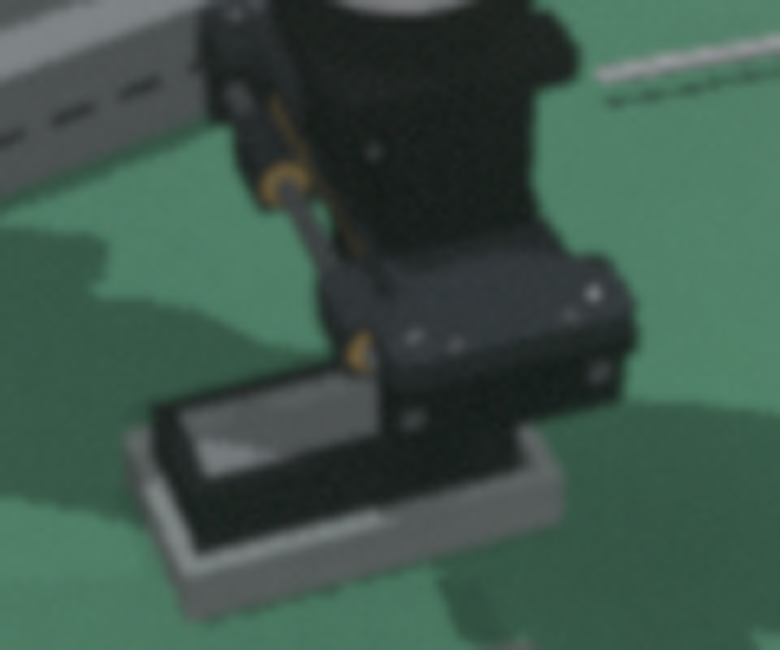

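Request:
send_rows(
  moves=[
    {"travel": [0, 0, 0.1], "twist": 0, "fingers": 1},
    {"travel": [0, 0, 0], "twist": 0, "fingers": -1},
    {"travel": [0, 0, 0], "twist": 0, "fingers": -1},
    {"travel": [0, 0, 0], "twist": 0, "fingers": -1},
    {"travel": [0, 0, 0], "twist": 0, "fingers": -1},
    {"travel": [0, 0, 0], "twist": 0, "fingers": -1},
    {"travel": [0, 0, -1], "twist": 0, "fingers": -1},
    {"travel": [0, 0, -3], "twist": 0, "fingers": -1},
    {"travel": [0, 0, -4.5], "twist": 0, "fingers": -1},
    {"travel": [0, 0, -4.5], "twist": 0, "fingers": -1},
  ],
)

```text
t: 38.5
tool_pos: [0.5413, -0.1972, 0.163]
tool_rot: [-0.043, 0.999, -0.0, -0.0]
wrist_force: [1.0, -0.0, 0.5]
gripper_width: 0.998
```

Request:
send_rows(
  moves=[
    {"travel": [3, 0, -3], "twist": 0, "fingers": -1},
    {"travel": [4, 0, -2], "twist": 0, "fingers": -1},
    {"travel": [4, 0, -1], "twist": 0, "fingers": -1},
    {"travel": [0, 0, 0], "twist": 0, "fingers": -1},
    {"travel": [0, 0, 0], "twist": 0, "fingers": -1},
  ],
)

```text
t: 39.0
tool_pos: [0.4322, -0.2067, 0.2222]
tool_rot: [-0.043, 0.999, 0.0, 0.001]
wrist_force: [0.3, 0.7, -0.9]
gripper_width: 0.998
```

Run:
```python
from h import *
st()
im,D=snap('side','side38.png',(200,150,420,400),2.4);cradz(D)
zoom(im,210,160,330,250,6,'pics/side38r.png')
P=cloud(D,'side');H=cv2.imread('pics/side0.png')
m=(P[...,2]>.05)&(P[...,2]<.09)&(P[...,0]>.33)&(P[...,0]<.6)&(P[...,1]>.22)&(P[...,1]<.35)&(im.sum(2)<160)
Q=P[m];c=Q[:,:2].mean(0);w=np.linalg.svd(Q[:,:2]-c)[2][0];t=(Q[:,:2]-c)@w
print('handle slope deg',np.degrees(np.polyfit(t,Q[:,2],1)[0]),'yaw',np.degrees(np.arctan2(w[1],w[0])),'maxz',Q[:,2].max(),'c',c,len(Q))
viewer.grab_frame('side')
im,D=snap('top','top38.png',(180,110,500,330),2.4)
zoom(im,180,220,280,330,6,'pics/top38r.png')
```

```text
t 39.00 pos [ 0.4322 -0.2067  0.2222] yaw x -175.1 down [ 0.003  0.001 -1.   ] F [ 0.3  0.7 -0.9] T [ 0.02 -0.03  0.03] w 0.998 j7 2.01
cradle pack top [(-50, 41.2, 55), (-35, 41.7, 58), (-20, 41.5, 53), (-5, 41.6, 50), (10, 42.1, 51), (25, 41.3, 47), (40, 41.5, 47), (50, 41.3, 44)]
handle slope deg -23.546656941009104 yaw 24.785775656273827 maxz 0.060266129719002026 c [0.44392696 0.27195279] 8
```

View pics/side38.png

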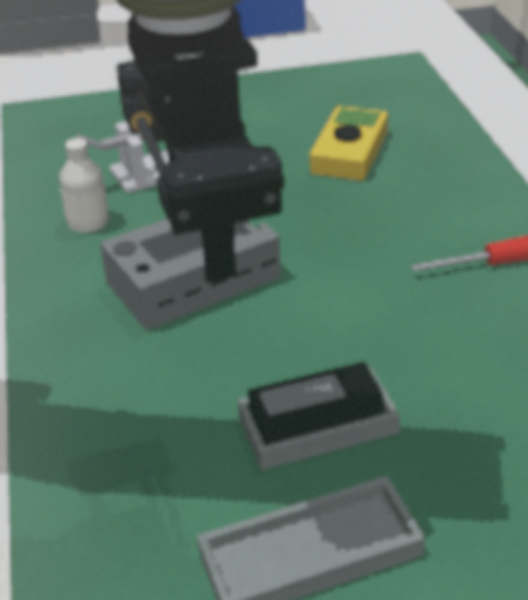

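View pics/top38.png

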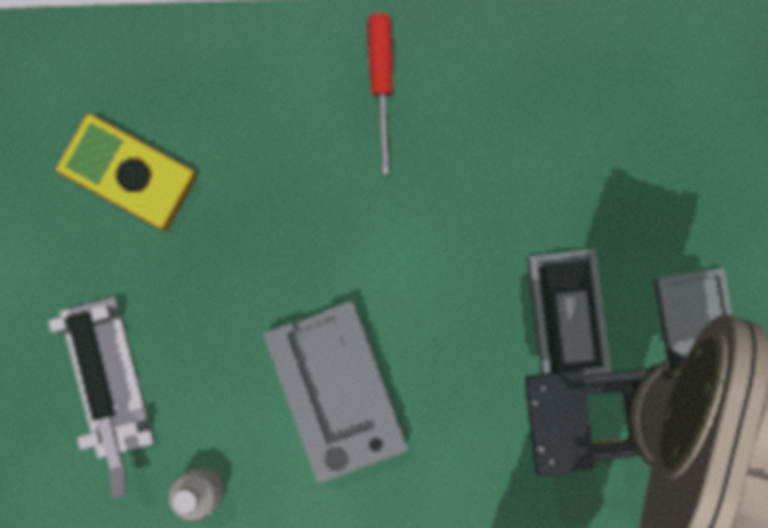

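View pics/side38r.png

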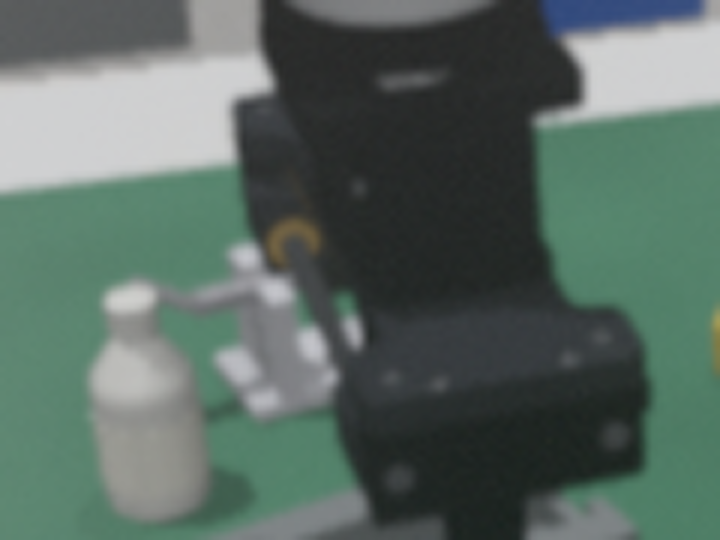

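View pics/top38r.png

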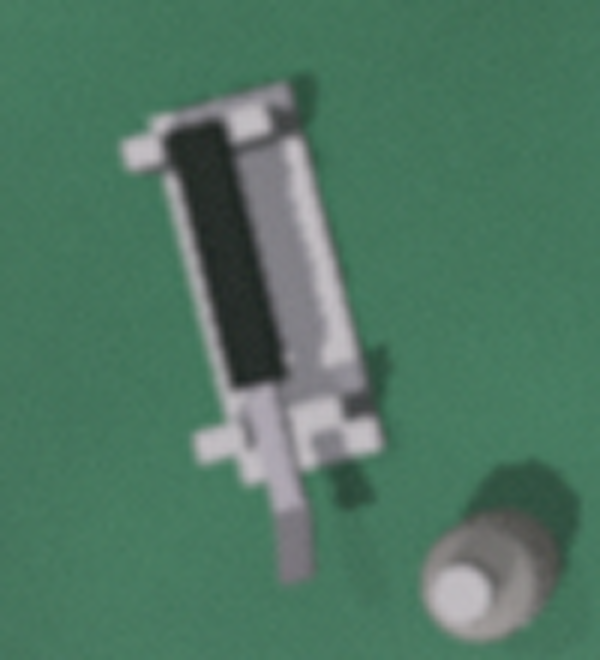

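Run:
```python
from h import *
def chk(D,im):
    P=cloud(D,'top'); m=(P[...,2]>.056)&(P[...,2]<.09)&(P[...,0]>.33)&(P[...,0]<.6)&(P[...,1]>.22)&(P[...,1]<.35)&(im.sum(2)<160)
    Q=P[m];c=Q.mean(0);w=np.linalg.svd(Q[:,:2]-c[:2])[2][0];t=(Q[:,:2]-c[:2])@w;print(c.round(4),'slope deg',np.degrees(np.polyfit(t,Q[:,2],1)[0]).round(2),'yaw',np.degrees(np.arctan2(w[1],w[0])).round(1),len(Q))
chk(np.load('top0.npy'),cv2.imread('pics/top0.png').astype(int))
im,D=viewer.grab_frame('top');chk(D,im.astype(int))
for n in ('flux','driver','meter'): print(n,[r['uv'] for r in spotter.pinpoint(n,'top')][:1])
```

```text
[0.482  0.2892 0.064 ] slope deg -0.08 yaw -165.7 361
[0.4791 0.2889 0.0642] slope deg -0.29 yaw -166.1 360
flux [[263.8, 313.6]]
driver [[340.9, 150.1]]
meter [[232.2, 184.2]]
```

Run:
```python
from plant import ticket
print(ticket.job_done())
```

```text
the job is handed in; nothing more can be done
None
```

The job is handed in at about 39 s of the 70 s allowed. The pack is in the short cradle and the bar is back in its rest.

**What I did**
- **Tilting the bar:** I gripped the bar in its rest and pressed its tail on the housing rail so the blade tipped nose-down. This was needed because the tool can only point straight down.
- **Levering:** I slid the blade into the notch under the lip and levered three times. The lip rose about 5, then 10, then 18 mm, and the pack stayed up past the detents.
- **Placing:** I put the bar back in its rest, gripped the raised sides of the pack and lifted it out. It hung tilted by about 10°, so I set its rear end down first and levelled it into the cradle before letting go.

**What the last checks showed**
- **Pack:** its top reads 41–42 mm along its whole length, against the 42 mm expected when fully down, and it is right way up.
- **Bar:** its handle is level to about 0.3° at its original height. It lies about 3 mm further toward its blade end than before.
- **Flux bottle, screwdriver and meter:** each was found within about 3 pixels of where it started, which is within the detector's scatter.
- **Forces:** the highest wrist force I read was about 34 N, while tilting the bar on the housing.

**Checks that failed or disagreed**
- The side-view check of the bar's level failed because the arm hid the handle, so I relied on the top view.
- The fit of the pack's position in the hand was off by about 1 pixel, but the pack still went into the cradle. It touched the cradle's rear wall lightly (about 4 N), and I shifted it 3 mm forward.

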